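Start and log a drying run for hearing-aid cases

TASK

Put every grey hearing-aid case that is out on the counter into the dryer's tray, flat and right way up, not stacked; when all are in, turn the dryer's knob clockwise until it clicks over into its second position. Then log the run with the hand scanner: aim it square-on from about 8 cm at the middle of the label on the card stand and hold it still for three seconds, after that do the same at the label on the dryer, and lay the scanner back flat along the middle of its mat. Leave the cup, the dome tip box, the loupe and the copper-toned aid alone.

Things in the scene. Friction and masses are not known exactly. Their poses are not given: they have to be found in the camera images.
- dryer: Fixed black dryer. Origin: counter level under the centre of its open tray; x away from its front, y to its left, z up. Tray inside 170 (x) by 200 mm (y), floor at height 12 mm, walls 5 mm thick, tops at 27 mm; holds four cases. Control block beside it, y +105 to +195 mm, 180 mm long, top at 40 mm: knob at x -35 mm, sloping label plate behind it.
- knob (a joint): The dryer's rotary knob, vertical axis: rad, growing clockwise seen from above; click positions 0 (as found) and 1.05, stops at -0.1 and 1.15. Between them a detent resists (at most about 0.2 N m, near 0.25) and throws it back to 0 if let go before 0.45; past 0.6 it snaps on to 1.05, its second position, and stays.
- knob_grip (a point): On the knob's axis at the height to grip it, 63 mm above the counter. The grip is an aluminium bar 52 mm long, 16 mm thick, 28 mm tall (49 to 77 mm above the counter) on a round 52 mm disc; at knob value 0 the bar lies along the dryer's x axis. This point's x axis is along the bar and turns with it.
- dryer_label: Centre of the barcode label (40 by 60 mm, white with black bars) on the dryer's sloping plate (56 by 76 mm), 85 mm above the counter. z axis: straight out of the face, rising 40 degrees above the horizontal and towards the dryer's front; y axis level.
- card_stand: Fixed steel patient-card stand, base 100 by 110 mm, about 100 mm tall. Origin at counter level under the middle of its card plate; x points away from its front, z up; turned by up to 0.35 rad.
- card_label: Centre of the barcode label (40 by 60 mm) on the card stand's sloping plate (70 by 100 mm), 75 mm above the counter. z axis: straight out of the face, rising 40 degrees above the horizontal and towards the stand's front; y axis level.
- mat: Fixed flat black rubber mat, 200 mm (x) by 100 mm (y), 3 mm thick, the scanner's place. Origin at its centre, at counter level.
- scanner: Loose white hand scanner, 155 mm long, 180 g, flat on its mat. Origin: underside, near the balance point; x to its head, z up. Handle x -75 to +45 mm, 32 mm wide, 34 mm tall, to be gripped across its width within 20 mm of the origin. Head 44 mm wide, bent 40 degrees down, top 61 mm above the underside. No trigger: it reads what it is aimed at.
- beam: Centre of the scanner's dark window, at (77, 0, 20) mm in the scanner's frame. x axis: the direction in which it reads, forward and 40 degrees downward while the scanner lies level; y axis level. It reads from 50 to 110 mm away, with the label's centre within 12 mm to either side of this axis, and within 0.3 rad of square to the face.
- case0: Loose grey hearing-aid case, 70 mm long (x) by 44 mm wide (y) by 36 mm tall, about 90 g; rounded box, closed. Origin: centre of its flat underside, z up. May be absent; two to four are out.
- case1: Loose grey hearing-aid case, 70 mm long (x) by 44 mm wide (y) by 36 mm tall, about 90 g; rounded box, closed. Origin: centre of its flat underside, z up. May be absent; two to four are out.
- case2: Loose grey hearing-aid case, 70 mm long (x) by 44 mm wide (y) by 36 mm tall, about 90 g; rounded box, closed. Origin: centre of its flat underside, z up. May be absent; two to four are out.
- case3: Loose grey hearing-aid case, 70 mm long (x) by 44 mm wide (y) by 36 mm tall, about 90 g; rounded box, closed. Origin: centre of its flat underside, z up. May be absent; two to four are out.
- cup: White sorting cup, 60 mm across and 60 mm tall, under the fixed steel funnel (155 mm tall). Leave alone. Origin: centre of its underside.
- tip_box: Coral silicone dome tip box, 70 by 100 by 40 mm. Leave alone. Origin: centre of its underside.
- loupe: Smoky acrylic loupe, 64 mm across, 30 mm tall. Leave alone. Origin: centre of its underside.
- aid: Copper-toned hearing aid, about 50 mm long, 12 mm tall. Leave alone. Origin: centre of its underside.

How it is judged:
On the way, in this order (a step that is already met when the one before it is completed fails the run):
1. every case that is out lies flat in the dryer's tray, let go (x of case0 in the frame of dryer between -0.085 and 0.085 m and y of case0 in the frame of dryer between -0.1 and 0.1 m and z of each of case0, case1, case2, case3 in the frame of dryer below 0.02 m and angle between each of case0, case1, case2, case3's own z axis and vertical below 0.12 rad and contact force between the fingers and case0 below 0.1 N and linear speed of each of case0, case1, case2, case3 below 0.03 m/s and x of case1 in the frame of dryer between -0.085 and 0.085 m and y of case1 in the frame of dryer between -0.1 and 0.1 m and contact force between the fingers and case1 below 0.1 N and x of case2 in the frame of dryer between -0.085 and 0.085 m and y of case2 in the frame of dryer between -0.1 and 0.1 m and contact force between the fingers and case2 below 0.1 N and x of case3 in the frame of dryer between -0.085 and 0.085 m and y of case3 in the frame of dryer between -0.1 and 0.1 m and contact force between the fingers and case3 below 0.1 N), for 0.2 s.
2. the knob has clicked over into its second position (value of joint knob above 0.9 rad), for 0.3 s.
3. the scanner is held still, aimed at the card stand's label (x of card_label in the frame of beam between 0.05 and 0.11 m and y of card_label in the frame of beam between -0.012 and 0.012 m and z of card_label in the frame of beam between -0.012 and 0.012 m and z of beam in the frame of card_label above 0.03 m and angle between the x axis of beam and the z axis of card_label, either way round below 0.3 rad and linear speed of scanner below 0.02 m/s and angular speed of scanner below 0.2 rad/s), for 2 s.
4. the scanner is held still, aimed at the dryer's label (x of dryer_label in the frame of beam between 0.05 and 0.11 m and y of dryer_label in the frame of beam between -0.012 and 0.012 m and z of dryer_label in the frame of beam between -0.012 and 0.012 m and z of beam in the frame of dryer_label above 0.03 m and angle between the x axis of beam and the z axis of dryer_label, either way round below 0.3 rad and linear speed of scanner below 0.02 m/s and angular speed of scanner below 0.2 rad/s), for 2 s.
At the end, for the whole second after the job is handed in: Each case present lies released and flat (0.12 rad) on the tray floor; knob above 0.9 rad; the scanner lies flat (0.12 rad), at rest on the mat, its origin within 45 mm along and 35 mm across of the mat's centre, along the mat within 0.4 rad either way round (x of case0 in the frame of dryer between -0.085 and 0.085 m and y of case0 in the frame of dryer between -0.1 and 0.1 m and z of each of case0, case1, case2, case3 in the frame of dryer below 0.02 m and angle between each of case0, case1, case2, case3, scanner's own z axis and vertical below 0.12 rad and contact force between the fingers and case0 below 0.1 N and x of case1 in the frame of dryer between -0.085 and 0.085 m and y of case1 in the frame of dryer between -0.1 and 0.1 m and contact force between the fingers and case1 below 0.1 N and x of case2 in the frame of dryer between -0.085 and 0.085 m and y of case2 in the frame of dryer between -0.1 and 0.1 m and contact force between the fingers and case2 below 0.1 N and x of case3 in the frame of dryer between -0.085 and 0.085 m and y of case3 in the frame of dryer between -0.1 and 0.1 m and contact force between the fingers and case3 below 0.1 N and value of joint knob above 0.9 rad and x of scanner in the frame of mat between -0.045 and 0.045 m and y of scanner in the frame of mat between -0.035 and 0.035 m and z of scanner in the frame of mat below 0.01 m and angle between the x axis of scanner and the x axis of mat, either way round below 0.4 rad and linear speed of scanner below 0.02 m/s); the robot touches nothing.
It fails at once if the sorting cup is moved more than 3 cm (distance of cup from where it was at the start of the episode above 0.03 m).
It fails at once if the dome tip box is moved more than 3 cm (distance of tip_box from where it was at the start of the episode above 0.03 m).
It fails at once if the loupe is moved more than 3 cm (distance of loupe from where it was at the start of the episode above 0.03 m).
It fails at once if the copper-toned aid is moved more than 3 cm (distance of aid from where it was at the start of the episode above 0.03 m).
Of case0, case1, case2, case3 only 2 to 4 are there at a start; the rules pass over those that are not, and their reading is None.
At some moment in a run one of case0, case1, case2, case3, scanner may be knocked a few centimetres aside while the robot is not near it.
It also fails if it takes over 210 s, if anything falls off the work surface, if the arm or the gripper's body presses on something with over 40 N, if the wrist force passes 120 N, or if a joint passes its speed limit or range.

ROBOT

A 6-joint arm with a two-finger parallel gripper is mounted at the origin on the work surface. World frame = base frame: x ahead of the robot, y to its left, z up, the work surface at z = 0. Lengths are in m, angles in rad, forces in N, time in s.
With the tool pointing down it reaches from about 0.3 to 0.875 m from the base axis. Payload 4.2 kg.
Tool frame: the origin (TCP) lies midway between the tips of the shut fingers; the grasp point (between the pads) lies 19 mm behind it; z points along the fingers, y is the line along which they close (so a half turn about z gives the same grasp; the last joint's range is limited). The gripper opens to 85 mm and grips with 20 to 120 N. Pads are 22 mm wide; open, the fingers measure 114 mm over their backs; the gripper's body (76 mm by 85 mm) begins 54 mm behind the grasp point. The pads swing forward as they close: fully open they stand 13 mm farther back than shut.
Start: joints at [1.108, 0.32, 1.565, -0, 1.257, -0.02], TCP at [0.246, 0.52, 0.231] pointing down, gripper open.
Joint ranges: [-3.11, 3.11], [-0.84, 2.01], [0.21, 2.61], [-1.34, 4.49], [0.05, 2.63], [-2.56, 2.56]. Speed limits (rad/s): [2.57, 2.57, 3.14, 3.14, 3.14, 3.14].

INTERFACE

Orientations are given as a unit quaternion [w, x, y, z].
In Python, from cell import env gives the robot as it stands. The module is installed in compiled form; this text tells all that it offers.
- The arm moves only by the tool apply_moves, never from a script. Its argument "commands" is one flat list of numbers, 7 for each row, row after row: the opening in per cent of the stroke, from 0 (shut) to 100 (fully open), then the shift along the tool's x, y, z in cm, then the turn, a rotation vector about the tool's x, y, z in rad. In form: [grip, dx, dy, dz, ax, ay, az, grip, dx, dy, dz, ax, ay, az, ...]. A call has 1 to 8 rows; each row shifts and turns the commanded pose from where the row before left it, along the tool's axes as they then stand; what a row does not reach is not made up. A row lasts 1/12 s, in which the tool goes at most 41.7 mm and 7.16 degrees, less where a joint would pass 70% of its speed; a pose out of reach is approached as far as the arm can. A call with a gripper value outside its range is refused whole. The fingers move at their own pace and stop on an object; the grip force is fixed at half the most. Time passes only in rows, so rows that do not move let the fingers close. It gives the time, the measured TCP pose, the force, the opening and the grip force at its end, in the units of the state.
- env.state(): the state, without advancing time (a new reading comes with each control period).
- env.grab_frame(name): name is "scene" or "top" or "wrist"; returns (picture, depth): 400x640x3 uint8, blue, green, red; 400x640 float32, m along the optical axis (not along the pixel's ray), 0 where there is no reading.
- env.get_calibration(name): a dict with "intrinsics" (3x3 intrinsics, pixels), "distortion" ([k1, k2, p1, p2, k3] as OpenCV has them; the pictures are not rectified), "rvec" (rotation vector, rad) and "tvec" (3), from world to camera coordinates, as OpenCV has them; the wrist camera has in their place "hand_eye" (4x4, takes a point from camera to tool coordinates, whose origin is the TCP and whose axes are the flange's). Camera axes: x right, y down, z forward; pixel columns grow to the right and rows downward; lengths in m; the calibration is good to about 2 mm. A picture is of the moment at which its call begins: read the wrist's pose just before it. get_calibration takes no time and is no camera call.
- env.hand_in(): hands the job in; it is judged then, once.
The state is a dict: "time": time; "q": joint angles; "dq": joint speeds; "joint_torque": joint torques, N m; "eef_pos": TCP position; "tool_rot": TCP orientation; "contact_force": force on the tool from outside, world axes, zero at the start; "ft_torque": the same for the moment, N m; "opening": opening from 0.0 (shut) to 1.0 (fully open); "grasp_force": force on a finger pad.
Only numpy, scipy, OpenCV 4.12 (cv2) and the standard library are available. Lean on these libraries where they do the work, as an engineer would, in place of code of your own. Each camera call takes 0.05 s, during which the arm holds its last target. There are 200 camera calls.

## Working session

There is one attempt and no reset: what is moved stays moved. The work goes in short steps, Python scripts to look and compute and a tool call to move; the robot and the scene stay as the last step left them, time stands still between calls to the robot, and variables do not carry over. Pictures are saved under pics/ and viewed, at most 14 in all, crops included, and the job is handed in when it is done.

Besides the shell and the picture viewer there is one more tool, called after "Emit:" by a JSON object that holds its "name" and its "arguments". apply_moves: Moves the arm, as the interface text tells. Its arguments: {"type":"object","properties":{"commands":{"type":"array","items":{"type":"number"}}},"required":["commands"]}

```bash
mkdir -p pics; python3 - <<'E'
from cell import env
import cv2, numpy as np
print(env.state())
for n in ["top","scene"]:
    p,d=env.grab_frame(n); cv2.imwrite(f"pics/{n}0.png",p); np.savez(f"{n}0.npz",p=p,d=d)
    print(n,env.get_calibration(n))
print(env.get_calibration("wrist"))
E
```

```text
{'time': 0.0, 'q': array([ 1.10800361e+00,  3.20344614e-01,  1.56566611e+00, -3.28816064e-06,
        1.25741594e+00, -2.00164413e-02]), 'dq': array([-0.0003523 ,  0.00140043,  0.00181079, -0.00052307, -0.0004011 ,
       -0.00015054]), 'joint_torque': array([-2.24886004e-03, -4.15525639e+01, -2.34158349e+01, -1.88208146e-04,
        8.22012807e-03,  4.77585374e-06]), 'eef_pos': array([0.24615621, 0.519123  , 0.23045701]), 'tool_rot': array([-2.17707090e-04,  2.19583506e-01,  9.75593277e-01, -8.90788215e-04]), 'contact_force': array([-0.38342164,  0.04906626, -0.10772463]), 'ft_torque': array([ 0.02037842, -0.03587032,  0.03857949]), 'grasp_force': 0.0, 'opening': 1.0017211634968604}
top {'intrinsics': array([[485.99442127,   0.        , 309.99189865],
       [  0.        , 485.99442127, 203.67445969],
       [  0.        ,   0.        ,   1.        ]]), 'distortion': array([-0.12013767,  0.        ,  0.        ,  0.        ,  0.        ]), 'rvec': array([ 2.14979492, -2.07348575,  0.22109935]), 'tvec': array([0.03066612, 0.60834327, 1.21819759])}
scene {'intrinsics': array([[461.767
[... 246 characters left out ...]
24511322,  0.74441887, -0.29452385]), 'tvec': array([-0.53601724, -0.14839977,  1.24260634])}
{'intrinsics': array([[308.50244818,   0.        , 315.77398011],
       [  0.        , 308.50244818, 202.31895239],
       [  0.        ,   0.        ,   1.        ]]), 'distortion': array([0.01311692, 0.        , 0.        , 0.        , 0.        ]), 'hand_eye': array([[-1.57202301e-03, -9.46642843e-01, -3.22280710e-01,
         8.30153004e-02],
       [ 9.99998530e-01, -1.70862068e-03,  1.40972883e-04,
         3.31692372e-04],
       [-6.84106456e-04, -3.22280014e-01,  9.46644138e-01,
        -1.43343626e-01],
       [ 0.00000000e+00,  0.00000000e+00,  0.00000000e+00,
         1.00000000e+00]])}
```

View pics/top0.png

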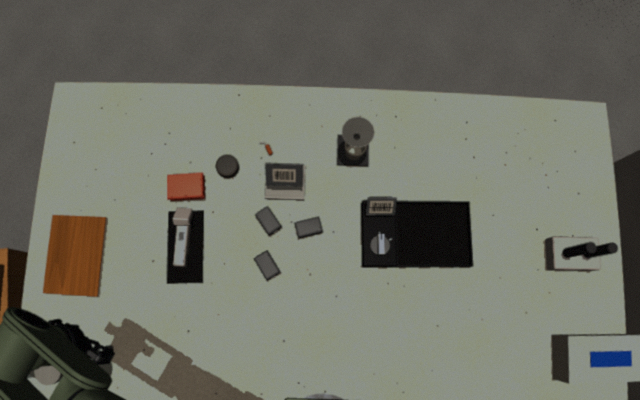

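View pics/scene0.png

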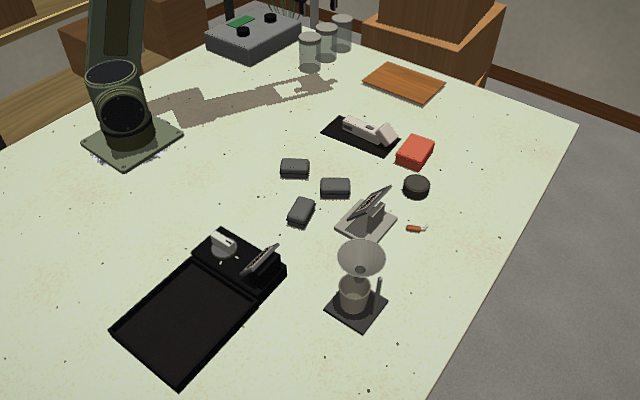

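The top view shows three grey cases at about (268,221), (309,228) and (267,265), with the scanner on its mat (185,245). The card stand is at (285,180), the dryer at (420,235) with its knob at (381,243), and the cup and funnel at (355,140). The scene view also shows three cases.

```bash
cat > h.py <<'E'
import numpy as np, cv2
from cell import env
from scipy.spatial.transform import Rotation as R
def quat(q): return R.from_quat([q[1],q[2],q[3],q[0]]).as_matrix()
def cam2world(name,st=None):
    c=env.get_calibration(name)
    if name=="wrist":
        T=np.eye(4);T[:3,:3]=quat(st["tool_rot"]);T[:3,3]=st["eef_pos"]; return c,T@c["hand_eye"]
    T=np.eye(4);Rm=cv2.Rodrigues(c["rvec"])[0];T[:3,:3]=Rm.T;T[:3,3]=-Rm.T@c["tvec"];return c,T
def rays(c,uv):
    n=cv2.undistortPoints(np.array(uv,float).reshape(-1,1,2),c["intrinsics"],c["distortion"]).reshape(-1,2)
    return np.c_[n,np.ones(len(n))]
def cloud(name,d,st=None):
    c,T=cam2world(name,st);v,u=np.mgrid[:400,:640]
    P=rays(c,np.c_[u.ravel(),v.ravel()])*d.reshape(-1,1)
    return (P@T[:3,:3].T+T[:3,3]).reshape(400,640,3)
def plane(name,uv,z,st=None):
    c,T=cam2world(name,st);r=rays(c,uv)@T[:3,:3].T
    return T[:3,3]+r*((z-T[2,3])/r[:,2])[:,None]
def shot(fn):
    st=env.state();p,d=env.grab_frame("wrist");cv2.imwrite(f"pics/{fn}.png",p);np.savez(fn+".npz",p=p,d=d,pos=st["eef_pos"],rot=st["tool_rot"]);return st,p,d
E
python3 - <<'E'
from h import *
f=np.load("top0.npz");p,d=f["p"],f["d"];W=cloud("top",d)
for n,b in dict(c1=(250,200,288,238),c2=(290,212,328,244),c3=(248,246,286,284)).items():
    x0,y0,x1,y1=b;w=W[y0:y1,x0:x1].reshape(-1,3);w=w[(w[:,2]>.02)]
    m=w[w[:,2]>.028]
    print(n,len(m),np.median(m[:,2]),cv2.minAreaRect(m[:,:2].astype(np.float32)))
for n,b in dict(scan=(165,205,206,285),mat=(165,205,206,285)).items():
    x0,y0,x1,y1=b;w=W[y0:y1,x0:x1].reshape(-1,3);g=p[y0:y1,x0:x1].max(2).ravel()
    m=w[w[:,2]>.02] if n=="scan" else w[(g<45)&(w[:,2]<.012)]
    print(n,len(m),cv2.minAreaRect(m[:,:2].astype(np.float32)), m[:,2].max())
print("counter z",np.median(W[300:330,300:500,2]))
for n,uv in dict(card=(285,174),dlab=(381,207),knob=(381,243),tip=(186,186),loupe=(227,166),aid=(267,149)).items(): print(n,W[uv[1],uv[0]],p[uv[1],uv[0]])
# stands
x0,y0,x1,y1=260,158,310,204;w=W[y0:y1,x0:x1].reshape(-1,3);m=w[w[:,2]>.004];print("stand",cv2.minAreaRect(m[:,:2].astype(np.float32)),m[:,2].max())
x0,y0,x1,y1=355,190,480,275;w=W[y0:y1,x0:x1].reshape(-1,3);m=w[w[:,2]>.016];print("dryer",cv2.minAreaRect(m[:,:2].astype(np.float32)))
m=w[(w[:,2]>.067)&(w[:,2]<.08)&(w[:,0]<.6)];print(len(m),cv2.minAreaRect(m[:,:2].astype(np.float32)))
cv2.imwrite("pics/c.png",cv2.resize(p[150:290,160:480],None,fx=2.5,fy=2.5,interpolation=cv2.INTER_CUBIC))
E
```

```text
c1 401 0.03439731535749746 ((0.47474405169487, 0.10572215914726257), (0.285155713558197, 0.04633551090955734), 32.556400299072266)
c2 405 0.03416528875540381 ((0.461569607257843, 0.03769946098327637), (0.22935989499092102, 0.07036630809307098), 11.87841796875)
c3 420 0.03436820071614455 ((0.3995046317577362, 0.1253373622894287), (0.18595091998577118, 0.04693634808063507), 39.063629150390625)
scan 833 ((0.4178176522254944, 0.26732438802719116), (0.4402203857898712, 0.143635094165802), 52.84172439575195) 1.3174361602168003
mat 1611 ((0.4885808229446411, 0.3915392756462097), (0.19589319825172424, 0.0979473665356636), 4.120216369628906) 0.011208928714889765
counter z -0.0009926449489909839
card [0.68160157 0.12145741 0.07736235] [56 65 72]
dlab [ 0.601056   -0.13259818  0.08097193] [35 40 46]
knob [ 0.50739346 -0.13401151  0.07582108] [155 145 140]
tip [0.64881729 0.39249114 0.039262  ] [ 53  77 139]
loupe [0.71219535 0.28588013 0.02865727] [54 59 62]
aid [0.77025863 0.17936993 0.01316825] [ 28  53 104]
stand ((0.5439904928207397, 0.12178260087966919), (0.4088137447834015, 0.13782688975334167), 2.0746700763702393) 1.3174361602168003
dryer ((0.5218170881271362, -0.15859970450401306), (0.2397719770669937, 0.49325284361839294), 15.022431373596191)
264 ((0.5403154492378235, -0.13238683342933655), (0.11815626174211502, 0.07470977306365967), 1.393884539604187)
```

View pics/c.png

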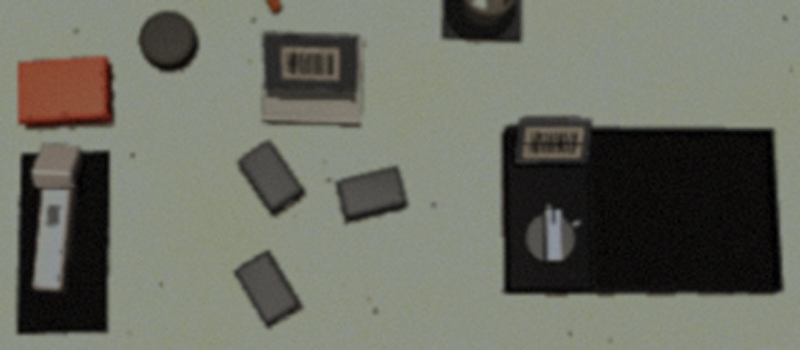

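Enlarged, the crop confirms three cases. The scanner lies on its mat with its head towards +x, the knob bar points along the dryer's x, and both labels face the robot (-x).

```bash
python3 - <<'E'
from h import *
f=np.load("top0.npz");p,d=f["p"],f["d"];W=cloud("top",d);W[d==0]=np.nan
def reg(n,b,lo,hi,mask=None):
    x0,y0,x1,y1=b;w=W[y0:y1,x0:x1].reshape(-1,3);k=(w[:,2]>lo)&(w[:,2]<hi)
    if mask is not None:k&=mask[y0:y1,x0:x1].ravel()
    m=w[k];r=cv2.minAreaRect(m[:,:2].astype(np.float32));print(n,len(m),np.round(r[0],4),np.round(r[1],4),round(r[2],1),np.median(m[:,2]).round(4));return m
reg("c1",(250,200,288,238),.028,.045);reg("c2",(290,212,328,244),.028,.045);reg("c3",(248,246,286,284),.028,.045)
s=(165,205,206,285)
reg("scan handle",s,.028,.042);reg("scan head",s,.046,.08)
reg("stand",(260,158,310,204),.004,.15);reg("standplate",(260,158,310,204),.03,.15)
reg("dryer",(355,190,480,275),.018,.15);reg("dryplate",(355,190,405,220),.048,.15)
reg("tray",(390,195,480,275),.005,.016)
reg("knobbar",(365,225,400,260),.066,.085)
br=p.max(2)>75
for n,b in dict(card=(270,165,300,184),dl=(368,198,394,215)).items():
    m=reg(n+" label",b,.03,.15); 
    x0,y0,x1,y1=b;w=W[y0:y1,x0:x1].reshape(-1,3);w=w[w[:,2]>.05];c=w.mean(0);u=np.linalg.svd(w-c)[2][2];print(c,u*np.sign(u[2]))
E
```

```text
c1 398 [0.5658 0.1637] [0.0699 0.0434] 36.0 0.0344
c2 401 [0.5509 0.0563] [0.0439 0.0696] 18.4 0.0342
c3 417 [0.4448 0.1611] [0.0697 0.0436] 33.1 0.0343
scan handle 554 [0.5118 0.393 ] [0.1603 0.0431] 1.5 0.0354
scan head 189 [0.5593 0.3946] [0.0427 0.0374] 87.6 0.0547
stand 1447 [0.6833 0.1266] [0.1299 0.1378] 2.4 0.0551
standplate 830 [0.6823 0.1253] [0.0493 0.0977] 0.6 0.0771
dryer 3041 [ 0.5436 -0.2386] [0.181  0.3038] 1.8 0.0394
dryplate 551 [ 0.6077 -0.1308] [0.0458 0.0769] 1.4 0.086
tray 4188 [ 0.549  -0.2947] [0.2405 0.2309] 86.8 0.0114
knobbar 132 [ 0.5055 -0.134 ] [0.0512 0.0165] 1.4 0.0759
card label 569 [0.6819 0.1236] [0.0394 0.0785] 1.3 0.0768
[0.68200167 0.12274521 0.07629197] [-0.76955449 -0.00703657  0.63854238]
dl label 440 [ 0.6027 -0.1313] [0.0357 0.0699] 2.1 0.0854
[ 0.60264114 -0.13071007  0.08512851] [-0.76856347 -0.01994354  0.63946263]
```

```bash
cat >> h.py <<'E'
def tool(th): # tool down, closing axis at th deg
    t=np.radians(th);y=np.array([np.cos(t),np.sin(t),0]);z=np.array([0,0,-1.]);return np.c_[np.cross(y,z),y,z]
def plan(wps,start=None,v=.037):
    """wps: list of (xyz,theta,grip[,speed]) or int grip-holds (n,grip)"""
    st=env.state();p=st["eef_pos"].copy();M=quat(st["tool_rot"]);rows=[]
    if start is not None:p,M=np.array(start[0],float),tool(start[1])
    for w in wps:
        if len(w)==2: rows+=[[w[1],0,0,0,0,0,0]]*w[0];continue
        t=np.array(w[0]);D=t-p;rv=R.from_matrix(M.T@tool(w[1])).as_rotvec();s=w[3] if len(w)>3 else v
        n=max(1,int(np.ceil(max(np.linalg.norm(D)/s,np.linalg.norm(rv)/.115))))
        for k in range(n):
            Mk=M@R.from_rotvec(rv*k/n).as_matrix();dx=Mk.T@D/n*100
            rows.append([w[2]]+[round(float(x),2)+0 for x in dx]+[round(float(x),3)+0 for x in rv/n])
        p=t;M=tool(w[1])
    for i in range(0,len(rows),8): print([float(f"{x:g}") if x%1 else int(x) for r in rows[i:i+8] for x in r])
D0=np.array([.545,-.2836,0]);DY=np.radians(1.6)
def dry(x,y,z=0): return D0+np.array([x*np.cos(DY)-y*np.sin(DY),x*np.sin(DY)+y*np.cos(DY),z])
E
python3 - <<'E'
from h import *
plan([((.4448,.1611,.13),123,85),((.4448,.1611,.005),123,85,.03),(6,0)])
E
```

```text
[85, -2.77, -1.99, 0.84, 0, 0, -0.085, 85, -2.6, -2.21, 0.84, 0, 0, -0.085, 85, -2.4, -2.43, 0.84, 0, 0, -0.085, 85, -2.18, -2.62, 0.84, 0, 0, -0.085, 85, -1.95, -2.8, 0.84, 0, 0, -0.085, 85, -1.71, -2.95, 0.84, 0, 0, -0.085, 85, -1.45, -3.09, 0.84, 0, 0, -0.085, 85, -1.19, -3.2, 0.84, 0, 0, -0.085]
[85, -0.91, -3.29, 0.84, 0, 0, -0.085, 85, -0.63, -3.35, 0.84, 0, 0, -0.085, 85, -0.34, -3.39, 0.84, 0, 0, -0.085, 85, -0.05, -3.41, 0.84, 0, 0, -0.085, 85, 0, 0, 2.5, 0, 0, 0, 85, 0, 0, 2.5, 0, 0, 0, 85, 0, 0, 2.5, 0, 0, 0, 85, 0, 0, 2.5, 0, 0, 0]
[85, 0, 0, 2.5, 0, 0, 0, 0, 0, 0, 0, 0, 0, 0, 0, 0, 0, 0, 0, 0, 0, 0, 0, 0, 0, 0, 0, 0, 0, 0, 0, 0, 0, 0, 0, 0, 0, 0, 0, 0, 0, 0, 0, 0, 0, 0, 0, 0, 0]
```

Emit:
{"name": "apply_moves", "arguments": {"commands": [85,-2.8,-2,0.8,0,0,-0.085,85,-2.6,-2.2,0.8,0,0,-0.085,85,-2.4,-2.4,0.8,0,0,-0.085,85,-2.2,-2.6,0.8,0,0,-0.085,85,-1.9,-2.8,0.8,0,0,-0.085,85,-1.7,-3,0.8,0,0,-0.085,85,-1.5,-3.1,0.8,0,0,-0.085,85,-1.2,-3.2,0.8,0,0,-0.085]}}

```text
time: 0.77
eef_pos: [0.3797, 0.279, 0.1667]
tool_rot: [-0.0, -0.121, 0.993, -0.0]
contact_force: [1.4, 0.3, 0.3]
opening: 0.851
grasp_force: 0.0
```

Emit:
{"name": "apply_moves", "arguments": {"commands": [85,-0.9,-3.3,0.8,0,0,-0.085,85,-0.6,-3.4,0.8,0,0,-0.085,85,-0.3,-3.4,0.8,0,0,-0.085,85,0,-3.4,0.8,0,0,-0.085,85,0,0,0,0,0,0,85,0,0,0,0,0,0]}}

```text
time: 1.27
eef_pos: [0.4447, 0.159, 0.1346]
tool_rot: [-0.001, -0.282, 0.959, 0.0]
contact_force: [0.7, 0.3, 0.2]
opening: 0.847
grasp_force: 0.0
```

```bash
cat >> h.py <<'E'
def look(name="wrist",lo=.026,hi=.05,show=True):
    st=env.state();p,d=env.grab_frame(name);W=cloud(name,d,st)
    m=((W[...,2]>lo)&(W[...,2]<hi)&(d>0)).astype(np.uint8);n,l,s,_=cv2.connectedComponentsWithStats(m)
    for i in range(1,n):
        if s[i,4]>150:
            w=W[l==i];r=cv2.minAreaRect(w[:,:2].astype(np.float32));a=r[2]
            if r[1][0]<r[1][1]:a+=90
            print("blob",s[i,4],"px",np.round(s[i,:2]+s[i,2:4]/2),"c",np.round(r[0],4),"size",np.round(sorted(r[1]),4),"long",round(a,1),"z",np.median(w[:,2]).round(4))
    return st,p,d,W
def pose():
    s=env.state();M=quat(s["tool_rot"]);print("t",round(s["time"],2),"tcp",np.round(s["eef_pos"],4),"th",round(float(np.degrees(np.arctan2(M[1,1],M[0,1]))),1),"open",round(s["opening"],3),"gf",round(float(s["grasp_force"]),1),"f",np.round(s["contact_force"],1))
E
python3 - <<'E'
from h import *
pose();look()
plan([((.4448,.1611,.005),123,85,.03),(6,0)])
E
```

```text
t 1.27 tcp [0.4447 0.159  0.1346] th 122.8 open 0.847 gf 0.0 f [0.7 0.3 0.2]
blob 560 px [ 8. 51.] c [ 0.4726 -0.0904] size [0.0107 0.0492] long 14.0 z 0.0293
blob 4011 px [318. 200.] c [0.4439 0.1613] size [0.044  0.0694] long 33.8 z 0.0364
blob 3938 px [152. 236.] c [0.5495 0.0563] size [0.0433 0.0694] long 105.7 z 0.0363
blob 2372 px [256. 303.] c [0.564  0.1644] size [0.0433 0.0696] long 36.4 z 0.0364
blob 402 px [524. 324.] c [0.4392 0.3951] size [0.0121 0.0306] long 89.2 z 0.0363
blob 601 px [463. 387.] c [0.5316 0.3938] size [0.0314 0.0322] long 80.0 z 0.0378
[85, -0.02, 0.01, 2.6, 0, 0, 0, 85, -0.02, 0.01, 2.6, 0, 0, 0, 85, -0.02, 0.01, 2.6, 0, 0, 0, 85, -0.02, 0.01, 2.6, 0, 0, 0, 85, -0.02, 0.01, 2.6, 0, 0, 0, 0, 0, 0, 0, 0, 0, 0, 0, 0, 0, 0, 0, 0, 0, 0, 0, 0, 0, 0, 0, 0]
[0, 0, 0, 0, 0, 0, 0, 0, 0, 0, 0, 0, 0, 0, 0, 0, 0, 0, 0, 0, 0]
```

Emit:
{"name": "apply_moves", "arguments": {"commands": [85,-0.1,0.1,2.6,0,0,0.01,85,0,0,2.6,0,0,0,85,0,0,2.6,0,0,0,85,0,0,2.6,0,0,0,85,0,0,2.5,0,0,0,0,0,0,0,0,0,0,0,0,0,0,0,0,0,0,0,0,0,0,0,0]}}

```text
time: 1.98
eef_pos: [0.4454, 0.1629, 0.0075]
tool_rot: [0.001, -0.28, 0.96, 0.0]
contact_force: [0.5, 0.7, -0.4]
opening: 0.502
grasp_force: 60.7
```

Emit:
{"name": "apply_moves", "arguments": {"commands": [0,0,0,0,0,0,0,0,0,0,0,0,0,0,0,0,0,0,0,0,0,0,0,0,-2.5,0,0,0,0,0,0,-3.5,0,0,0,0,0,0,-3.5,0,0,0,0,0,0,-3.5,0,0,0,0,0,0,-2,0,0,0]}}

```text
time: 2.65
eef_pos: [0.4464, 0.1622, 0.1606]
tool_rot: [0.003, -0.28, 0.96, 0.0]
contact_force: [1.1, -0.8, -1.9]
opening: 0.506
grasp_force: 61.3
```

```bash
python3 - <<'E'
from h import *
pose()
t=dry(-.042,-.055);t2=t.copy();t[2]=.15;t2[2]=.05
plan([(t,91.6,0),(t2,91.6,0)])
E
```

```text
t 2.65 tcp [0.4464 0.1622 0.1606] th 122.5 open 0.506 gf 61.3 f [ 1.1 -0.8 -1.9]
[0, 1.57, -3.25, 0.07, 0, 0, 0.038, 0, 1.45, -3.31, 0.07, 0, 0, 0.038, 0, 1.32, -3.36, 0.07, 0, 0, 0.038, 0, 1.19, -3.41, 0.07, 0, 0, 0.038, 0, 1.06, -3.45, 0.07, 0, 0, 0.038, 0, 0.92, -3.49, 0.07, 0, 0, 0.038, 0, 0.79, -3.52, 0.07, 0, 0, 0.038, 0, 0.65, -3.55, 0.07, 0, 0, 0.038]
[0, 0.52, -3.57, 0.08, 0, 0, 0.038, 0, 0.38, -3.59, 0.08, 0, 0, 0.038, 0, 0.24, -3.6, 0.08, 0, 0, 0.038, 0, 0.1, -3.61, 0.08, 0, 0, 0.038, 0, -0.04, -3.61, 0.08, 0, 0, 0.038, 0, -0.18, -3.6, 0.08, 0, 0, 0.038, 0, 0, 0, 3.33, 0, 0, 0, 0, 0, 0, 3.33, 0, 0, 0]
[0, 0, 0, 3.33, 0, 0, 0]
```

Emit:
{"name": "apply_moves", "arguments": {"commands": [0,1.6,-3.3,0.1,0,0,0.038,0,1.4,-3.3,0.1,0,0,0.038,0,1.3,-3.4,0.1,0,0,0.038,0,1.2,-3.4,0.1,0,0,0.038,0,1.1,-3.4,0.1,0,0,0.038,0,0.9,-3.5,0.1,0,0,0.038,0,0.8,-3.5,0,0,0,0.038,0,0.6,-3.5,0,0,0,0.038]}}

```text
time: 3.32
eef_pos: [0.479, -0.1263, 0.1508]
tool_rot: [0.0, -0.13, 0.992, -0.0]
contact_force: [1.7, 0.2, -1.3]
opening: 0.508
grasp_force: 61.5
```

Emit:
{"name": "apply_moves", "arguments": {"commands": [0,0.5,-3.6,0.1,0,0,0.038,0,0.4,-3.6,0.1,0,0,0.038,0,0.2,-3.6,0.1,0,0,0.038,0,0.1,-3.6,0.1,0,0,0.038,0,0,-3.6,0.1,0,0,0.038,0,-0.2,-3.6,0.1,0,0,0.038,0,0,0,3,0,0,0,0,0,0,3,0,0,0]}}

```text
time: 3.98
eef_pos: [0.507, -0.3429, 0.0856]
tool_rot: [0.003, -0.016, 1.0, -0.002]
contact_force: [-0.0, 0.8, -2.9]
opening: 0.505
grasp_force: 61.5
```

Emit:
{"name": "apply_moves", "arguments": {"commands": [0,0,0,3,0,0,0,0,0,0,0,0,0,0,0,0,0,0,0,0,0]}}

```text
time: 4.23
eef_pos: [0.5049, -0.339, 0.0535]
tool_rot: [-0.001, -0.017, 1.0, 0.001]
contact_force: [0.6, 0.6, -0.5]
opening: 0.502
grasp_force: 61.4
```

```bash
python3 - <<'E'
from h import *
pose()
t=dry(-.042,-.055,.020);print(t)
plan([(t,91.6,0,.02),(5,85),((t[0],t[1],.15),91.6,85)])
E
```

```text
t 4.23 tcp [ 0.5049 -0.339   0.0535] th 92.0 open 0.502 gf 61.4 f [ 0.6  0.6 -0.5]
[ 0.50455207 -0.33975127  0.02      ]
[0, 0.01, -0.04, 1.67, 0.001, -0.001, 0.003, 0, 0.01, -0.04, 1.68, 0.001, -0.001, 0.003, 85, 0, 0, 0, 0, 0, 0, 85, 0, 0, 0, 0, 0, 0, 85, 0, 0, 0, 0, 0, 0, 85, 0, 0, 0, 0, 0, 0, 85, 0, 0, 0, 0, 0, 0, 85, 0, 0, -3.25, 0, 0, 0]
[85, 0, 0, -3.25, 0, 0, 0, 85, 0, 0, -3.25, 0, 0, 0, 85, 0, 0, -3.25, 0, 0, 0]
```

Emit:
{"name": "apply_moves", "arguments": {"commands": [0,0,0,1.6,0,0,0,0,0,0,1.6,0,0,0,0,0,0,0,0,0,0,62,0,0,0,0,0,0,62,0,0,0,0,0,0,62,0,0,0,0,0,0,62,0,0,-1.5,0,0,0,62,0,0,-3,0,0,0]}}

```text
time: 4.9
eef_pos: [0.5041, -0.3383, 0.0659]
tool_rot: [-0.002, -0.018, 1.0, 0.002]
contact_force: [0.3, -0.2, 0.3]
opening: 0.622
grasp_force: 0.0
```

Emit:
{"name": "apply_moves", "arguments": {"commands": [62,0,0,-3.5,0,0,0,85,0,0,-3.5,0,0,0,85,0,0,0,0,0,0]}}

```text
time: 5.15
eef_pos: [0.5098, -0.3422, 0.1465]
tool_rot: [0.007, -0.018, 1.0, -0.005]
contact_force: [0.8, -0.7, 1.6]
opening: 0.848
grasp_force: 0.0
```

```bash
python3 - <<'E'
from h import *
pose();look();print("top");look("top")
plan([((.5645,.164,.13),126.2,85),((.5645,.164,.005),126.2,85,.03)])
E
```

```text
t 5.15 tcp [ 0.5098 -0.3422  0.1465] th 92.0 open 0.848 gf 0.0 f [ 0.8 -0.7  1.6]
blob 19940 px [450. 228.] c [ 0.5448 -0.2389] size [0.1808 0.3005] long 91.8 z 0.0404
blob 1111 px [ 12. 183.] c [ 0.5077 -0.6096] size [0.0044 0.0717] long 179.3 z 0.0328
blob 4212 px [320. 192.] c [ 0.5054 -0.3395] size [0.0442 0.0714] long 3.1 z 0.0483
top
blob 363 px [228. 165.] c [0.7163 0.2871] size [0.0606 0.062 ] long 9.1 z 0.03
blob 935 px [186. 186.] c [0.6523 0.3976] size [0.0721 0.1012] long 95.5 z 0.0383
blob 1690 px [380. 234.] c [ 0.5403 -0.1367] size [0.0993 0.1786] long 2.2 z 0.039
blob 408 px [269. 220.] c [0.5657 0.164 ] size [0.0441 0.0704] long 35.8 z 0.0342
blob 408 px [308. 227.] c [0.5512 0.0568] size [0.0435 0.0703] long 107.2 z 0.0343
blob 514 px [181. 244.] c [0.4896 0.3961] size [0.0378 0.1156] long 178.4 z 0.0354
blob 270 px [454. 249.] c [ 0.5049 -0.3366] size [0.0439 0.0698] long 6.8 z 0.0449
blob 749 px [576. 254.] c [ 0.4994 -0.6789] size [0.0909 0.1434] long 90.1 z 0.0474
blob 206 px [559. 358.] c [ 0.2202 -0.6184] size [0.0088 0.1192] long 179.6 z 0.0381
[85, -0.54, 3.59, 0.06, 0, 0, -0.043, 85, -0.69, 3.56, 0.07, 0, 0, -0.043, 85, -0.84, 3.53, 0.07, 0, 0, -0.043, 85, -0.99, 3.49, 0.07, 0, 0, -0.043, 85, -1.14, 3.44, 0.07, 0, 0, -0.043, 85, -1.28, 3.39, 0.07, 0, 0, -0.043, 85, -1.43, 3.33, 0.07, 0, 0, -0.043, 85, -1.57, 3.27, 0.07, 0, 0, -0.043]
[85, -1.71, 3.2, 0.07, 0, 0, -0.043, 85, -1.84, 3.12, 0.07, 0, 0, -0.043, 85, -1.97, 3.04, 0.07, 0, 0, -0.043, 85, -2.1, 2.96, 0.07, 0, 0, -0.043, 85, -2.22, 2.86, 0.07, 0, 0, -0.043, 85, -2.34, 2.77, 0.07, 0, 0, -0.043, 85, 0, 0, 2.5, 0, 0, 0, 85, 0, 0, 2.5, 0, 0, 0]
[85, 0, 0, 2.5, 0, 0, 0, 85, 0, 0, 2.5, 0, 0, 0, 85, 0, 0, 2.5, 0, 0, 0]
```

Emit:
{"name": "apply_moves", "arguments": {"commands": [85,-0.5,3.6,0,0,0,-0.043,85,-0.7,3.6,0,0,0,-0.043,85,-0.8,3.5,0,0,0,-0.043,85,-1,3.5,0,0,0,-0.043,85,-1.1,3.4,0,0,0,-0.043,85,-1.3,3.4,0,0,0,-0.043,85,-1.4,3.3,0,0,0,-0.043,85,-1.6,3.3,0,0,0,-0.043]}}

```text
time: 5.92
eef_pos: [0.5366, -0.0495, 0.1364]
tool_rot: [-0.001, -0.189, 0.982, 0.0]
contact_force: [1.2, -0.7, -0.4]
opening: 0.851
grasp_force: 0.0
```

Emit:
{"name": "apply_moves", "arguments": {"commands": [85,-1.7,3.2,0,0,0,-0.043,85,-1.8,3.1,0.1,0,0,-0.043,85,-2,3,0.1,0,0,-0.043,85,-2.1,3,0.1,0,0,-0.043,85,-2.2,2.9,0.1,0,0,-0.043,85,-2.3,2.8,0.1,0,0,-0.043,85,0,0,0,0,0,0,85,0,0,0,0,0,0]}}

```text
time: 6.58
eef_pos: [0.5594, 0.1665, 0.1311]
tool_rot: [-0.001, -0.315, 0.949, 0.0]
contact_force: [0.1, -0.3, -0.3]
opening: 0.849
grasp_force: 0.0
```

```bash
python3 - <<'E'
from h import *
pose();look()
plan([((.5645,.164,.005),126.2,85,.03)])
E
```

```text
t 6.58 tcp [0.5594 0.1665 0.1311] th 126.7 open 0.849 gf 0.0 f [ 0.1 -0.3 -0.3]
blob 190 px [ 6. 14.] c [ 0.5784 -0.0871] size [0.0033 0.0212] long 2.8 z 0.0283
blob 5623 px [206. 110.] c [0.5506 0.0567] size [0.0446 0.0698] long 106.0 z 0.0364
blob 4106 px [310. 204.] c [0.5643 0.164 ] size [0.044  0.0694] long 36.8 z 0.0364
blob 4979 px [566. 284.] c [0.4897 0.395 ] size [0.0349 0.1142] long 0.6 z 0.0373
blob 348 px [318. 362.] c [0.6963 0.2698] size [0.0116 0.0443] long 134.3 z 0.03
blob 707 px [466. 387.] c [0.6242 0.4034] size [0.0307 0.0386] long 122.4 z 0.0407
[85, -0.07, -0.08, 2.52, 0, 0, 0.001, 85, -0.07, -0.08, 2.52, 0, 0, 0.001, 85, -0.07, -0.08, 2.52, 0, 0, 0.001, 85, -0.07, -0.08, 2.52, 0, 0, 0.001, 85, -0.07, -0.08, 2.52, 0, 0, 0.001]
```

Emit:
{"name": "apply_moves", "arguments": {"commands": [85,-0.4,-0.4,2.5,0,0,0,85,0,0,2.5,0,0,0,85,0,0,2.5,0,0,0,85,0,0,2.5,0,0,0,85,0,0,2.5,0,0,0,0,0,0,0,0,0,0,0,0,0,0,0,0,0,0,0,0,0,0,0,0]}}

```text
time: 7.3
eef_pos: [0.5665, 0.1633, 0.0084]
tool_rot: [0.0, -0.313, 0.95, -0.0]
contact_force: [1.4, 0.6, 0.2]
opening: 0.508
grasp_force: 61.4
```

Emit:
{"name": "apply_moves", "arguments": {"commands": [0,0,0,0,0,0,0,0,0,0,0,0,0,0,0,0,0,0,0,0,0,0,0,0,-2.5,0,0,0,0,0,0,-3.5,0,0,0,0,0,0,-3.5,0,0,0,0,0,0,-3.5,0,0,0,0,0,0,-2,0,0,0]}}

```text
time: 7.97
eef_pos: [0.5674, 0.1646, 0.1622]
tool_rot: [0.004, -0.313, 0.95, -0.0]
contact_force: [0.6, 0.2, -1.2]
opening: 0.503
grasp_force: 61.5
```

```bash
python3 - <<'E'
from h import *
pose()
t=dry(.044,-.055);t2=t.copy();t[2]=.15;t2[2]=.06;print(t)
plan([(t,91.6,0),(t2,91.6,0)])
E
```

```text
t 7.97 tcp [0.5674 0.1646 0.1622] th 126.5 open 0.503 gf 61.5 f [ 0.6  0.2 -1.2]
[ 0.59051854 -0.33735     0.15      ]
[0, 2, -2.98, 0.08, 0, 0.001, 0.044, 0, 1.87, -3.06, 0.08, 0, 0.001, 0.044, 0, 1.74, -3.14, 0.08, 0, 0.001, 0.044, 0, 1.6, -3.21, 0.08, 0, 0.001, 0.044, 0, 1.46, -3.28, 0.08, 0, 0.001, 0.044, 0, 1.31, -3.34, 0.09, 0, 0.001, 0.044, 0, 1.16, -3.4, 0.09, 0, 0.001, 0.044, 0, 1.02, -3.44, 0.09, 0, 0.001, 0.044]
[0, 0.86, -3.48, 0.09, 0, 0.001, 0.044, 0, 0.71, -3.52, 0.09, 0, 0.001, 0.044, 0, 0.56, -3.55, 0.09, 0, 0.001, 0.044, 0, 0.4, -3.57, 0.09, 0, 0.001, 0.044, 0, 0.25, -3.58, 0.09, 0, 0.001, 0.044, 0, 0.09, -3.59, 0.09, 0, 0.001, 0.044, 0, 0, 0, 3, 0, 0, 0, 0, 0, 0, 3, 0, 0, 0]
[0, 0, 0, 3, 0, 0, 0]
```

Emit:
{"name": "apply_moves", "arguments": {"commands": [0,2,-3,0,0,0,0.044,0,1.9,-3.1,0,0,0,0.044,0,1.7,-3.1,0,0,0,0.044,0,1.6,-3.2,0,0,0,0.044,0,1.5,-3.3,0,0,0,0.044,0,1.3,-3.3,0,0,0,0.044,0,1.2,-3.4,0,0,0,0.044,0,1,-3.4,0,0,0,0.044]}}

```text
time: 8.63
eef_pos: [0.5776, -0.1241, 0.158]
tool_rot: [0.0, -0.141, 0.99, -0.0]
contact_force: [0.5, -0.2, -1.8]
opening: 0.504
grasp_force: 61.5
```

Emit:
{"name": "apply_moves", "arguments": {"commands": [0,0.9,-3.5,0,0,0,0.044,0,0.7,-3.5,0,0,0,0.044,0,0.6,-3.6,0,0,0,0.044,0,0.4,-3.6,0,0,0,0.044,0,0.2,-3.6,0,0,0,0.044,0,0.1,-3.6,0,0,0,0.044,0,0,0,3.4,0,0,0,0,0,0,3.4,0,0,0]}}

```text
time: 9.3
eef_pos: [0.5881, -0.3424, 0.0913]
tool_rot: [0.003, -0.009, 1.0, -0.002]
contact_force: [-1.2, -0.0, -1.8]
opening: 0.503
grasp_force: 61.7
```

Emit:
{"name": "apply_moves", "arguments": {"commands": [0,0,0,3.2,0,0,0,0,0,0,0,0,0,0,0,0,0,0,0,0,0]}}

```text
time: 9.55
eef_pos: [0.5858, -0.3382, 0.0562]
tool_rot: [-0.002, -0.011, 1.0, 0.001]
contact_force: [0.3, -0.5, -0.7]
opening: 0.503
grasp_force: 61.5
```

```bash
python3 - <<'E'
from h import *
pose()
t=dry(.044,-.055,.020);print(t)
plan([(t,91.6,0,.02)])
E
```

```text
t 9.55 tcp [ 0.5858 -0.3382  0.0562] th 91.2 open 0.503 gf 61.5 f [ 0.3 -0.5 -0.7]
[ 0.59051854 -0.33735     0.02      ]
[0, -0.24, 0.03, 1.81, 0.001, -0.002, -0.003, 0, -0.24, 0.04, 1.81, 0.001, -0.002, -0.003]
```

Emit:
{"name": "apply_moves", "arguments": {"commands": [0,-0.5,0,0,0,0,0,0,0,0,1.7,0,0,0,0,0,0,1.7,0,0,0,0,0,0,0,0,0,0,62,0,0,0,0,0,0,62,0,0,0,0,0,0,62,0,0,0,0,0,0,62,0,0,-1.5,0,0,0]}}

```text
time: 10.22
eef_pos: [0.5909, -0.3381, 0.0375]
tool_rot: [-0.001, -0.011, 1.0, 0.001]
contact_force: [0.3, 0.6, -0.6]
opening: 0.624
grasp_force: 0.0
```

Emit:
{"name": "apply_moves", "arguments": {"commands": [62,0,0,-3,0,0,0,62,0,0,-3.5,0,0,0,62,0,0,-3.5,0,0,0,85,0,0,0,0,0,0,85,0,0,0,0,0,0]}}

```text
time: 10.63
eef_pos: [0.5935, -0.3397, 0.1429]
tool_rot: [0.004, -0.011, 1.0, -0.002]
contact_force: [-0.2, 0.0, -0.1]
opening: 0.846
grasp_force: 0.0
```

```bash
python3 - <<'E'
from h import *
pose();look();print("top");look("top")
plan([((.5505,.0567,.13),16,85)]);print();plan([((.5505,.0567,.13),196,85)])
E
```

```text
t 10.63 tcp [ 0.5935 -0.3397  0.1429] th 91.2 open 0.846 gf 0.0 f [-0.2  0.  -0.1]
blob 30379 px [445. 130.] c [ 0.5449 -0.239 ] size [0.1809 0.2998] long 91.7 z 0.0406
blob 5801 px [318.  87.] c [ 0.5054 -0.3393] size [0.0442 0.0717] long 3.4 z 0.0483
blob 889 px [580. 357.] c [ 0.753  -0.0726] size [0.0124 0.0415] long 110.1 z 0.0387
blob 422 px [600. 388.] c [ 0.7855 -0.0455] size [0.0087 0.0322] long 148.3 z 0.0448
top
blob 362 px [228. 165.] c [0.7174 0.2873] size [0.0612 0.0618] long 102.5 z 0.0297
blob 935 px [186. 186.] c [0.652  0.3976] size [0.0723 0.101 ] long 95.5 z 0.0386
blob 1685 px [380. 234.] c [ 0.5402 -0.1358] size [0.0971 0.1782] long 1.9 z 0.039
blob 319 px [448. 216.] c [ 0.6027 -0.3278] size [0.0601 0.0976] long 26.8 z 0.0452
blob 410 px [308. 227.] c [0.5511 0.0572] size [0.0436 0.0708] long 106.4 z 0.0344
blob 526 px [181. 244.] c [0.4898 0.3966] size [0.0384 0.1152] long 177.9 z 0.0356
blob 264 px [454. 248.] c [ 0.512  -0.3237] size [0.0404 0.0735] long 146.6 z 0.0448
blob 867 px [575. 254.] c [ 0.4992 -0.6788] size [0.0921 0.1456] long 88.7 z 0.0472
blob 2
[... 388 characters left out ...]
109, 85, 2.9, 1.6, 0.07, 0, 0, 0.109, 85, 3.06, 1.27, 0.07, 0, 0, 0.109, 85, 3.18, 0.93, 0.07, 0, 0, 0.109]

[85, 0.2, 2.48, 0.05, 0, 0, -0.114, 85, -0.08, 2.48, 0.05, 0, 0, -0.114, 85, -0.36, 2.46, 0.05, 0, 0, -0.114, 85, -0.64, 2.4, 0.05, 0, 0, -0.114, 85, -0.91, 2.31, 0.05, 0, 0, -0.114, 85, -1.17, 2.19, 0.05, 0, 0, -0.114, 85, -1.41, 2.04, 0.05, 0, 0, -0.114, 85, -1.63, 1.87, 0.05, 0, 0, -0.114]
[85, -1.84, 1.67, 0.05, 0, 0, -0.114, 85, -2.02, 1.45, 0.05, 0, 0, -0.114, 85, -2.17, 1.21, 0.05, 0, 0, -0.114, 85, -2.29, 0.96, 0.05, 0, 0, -0.114, 85, -2.39, 0.69, 0.05, 0, 0, -0.114, 85, -2.45, 0.41, 0.05, 0, 0, -0.114, 85, -2.48, 0.13, 0.05, 0, 0, -0.114, 85, -2.48, -0.15, 0.05, 0, 0, -0.114]
```

Emit:
{"name": "apply_moves", "arguments": {"commands": [85,0.3,3.3,0.1,0,0,0.109,85,0.6,3.2,0.1,0,0,0.109,85,1,3.2,0.1,0,0,0.109,85,1.3,3,0.1,0,0,0.109,85,1.6,2.9,0.1,0,0,0.109,85,2,2.7,0.1,0,0,0.109,85,2.2,2.4,0.1,0,0,0.109,85,2.5,2.2,0.1,0,0,0.109]}}

```text
time: 11.4
eef_pos: [0.5626, -0.0741, 0.1288]
tool_rot: [-0.002, 0.415, 0.91, -0.0]
contact_force: [-0.0, 0.2, 0.1]
opening: 0.847
grasp_force: 0.0
```

Emit:
{"name": "apply_moves", "arguments": {"commands": [85,2.7,1.9,0.1,0,0,0.109,85,2.9,1.6,0.1,0,0,0.109,85,3.1,1.3,0,0,0,0.109,85,3.2,0.9,0,0,0,0.109,85,0,0,0,0,0,0,85,0,0,0,0,0,0]}}

```text
time: 11.9
eef_pos: [0.5484, 0.0579, 0.127]
tool_rot: [-0.001, 0.598, 0.801, -0.001]
contact_force: [0.7, 0.5, 0.1]
opening: 0.848
grasp_force: 0.0
```

```bash
python3 - <<'E'
from h import *
pose();look()
plan([((.5505,.0567,.005),16,85,.03)])
E
```

```text
t 11.9 tcp [0.5484 0.0579 0.127 ] th 16.5 open 0.848 gf 0.0 f [0.7 0.5 0.1]
blob 4233 px [318. 206.] c [0.5505 0.0566] size [0.044  0.0696] long 106.1 z 0.0363
blob 2926 px [290. 354.] c [ 0.5672 -0.1067] size [0.0419 0.1216] long 1.5 z 0.0393
blob 491 px [170. 387.] c [ 0.4615 -0.1694] size [0.0217 0.0586] long 81.1 z 0.0404
[85, -0.01, 0.04, 2.44, 0, 0, 0.002, 85, -0.01, 0.04, 2.44, 0, 0, 0.002, 85, -0.01, 0.04, 2.44, 0, 0, 0.002, 85, -0.01, 0.04, 2.44, 0, 0, 0.002, 85, -0.01, 0.04, 2.44, 0, 0, 0.002]
```

Emit:
{"name": "apply_moves", "arguments": {"commands": [85,0,0.2,2.4,0,0,0.01,85,0,0,2.4,0,0,0,85,0,0,2.4,0,0,0,85,0,0,2.4,0,0,0,85,0,0,2.4,0,0,0,0,0,0,0,0,0,0,0,0,0,0,0,0,0,0,0,0,0,0,0,0]}}

```text
time: 12.62
eef_pos: [0.5522, 0.0562, 0.0092]
tool_rot: [0.0, 0.604, 0.797, 0.0]
contact_force: [1.0, 0.2, -0.8]
opening: 0.507
grasp_force: 61.7
```

Emit:
{"name": "apply_moves", "arguments": {"commands": [0,0,0,0,0,0,0,0,0,0,0,0,0,0,0,0,0,0,0,0,0,0,0,0,-2.5,0,0,0,0,0,0,-3.5,0,0,0,0,0,0,-3.5,0,0,0,0,0,0,-3.5,0,0,0,0,0,0,-2,0,0,0]}}

```text
time: 13.28
eef_pos: [0.553, 0.0573, 0.1631]
tool_rot: [0.003, 0.604, 0.797, 0.002]
contact_force: [0.9, -0.0, -0.2]
opening: 0.505
grasp_force: 61.8
```

```bash
python3 - <<'E'
from h import *
pose()
t=dry(0,.042);t2=t.copy();t[2]=.16;t2[2]=.06;print(t)
plan([(t,1.6,0),(t2,1.6,0)])
E
```

```text
t 13.28 tcp [0.553  0.0573 0.1631] th 15.7 open 0.505 gf 61.8 f [ 0.9 -0.  -0.2]
[ 0.54382729 -0.24161638  0.16      ]
[0, -3.17, -1, 0.03, 0.001, 0, 0.027, 0, -3.2, -0.91, 0.03, 0.001, 0, 0.027, 0, -3.22, -0.82, 0.03, 0.001, 0, 0.027, 0, -3.24, -0.73, 0.03, 0.001, 0, 0.027, 0, -3.26, -0.65, 0.03, 0.001, 0, 0.027, 0, -3.28, -0.56, 0.03, 0.001, 0, 0.027, 0, -3.29, -0.47, 0.03, 0.001, 0, 0.027, 0, -3.3, -0.38, 0.03, 0.001, 0, 0.027]
[0, -3.31, -0.28, 0.03, 0.001, 0, 0.027, 0, 0, 0, 3.33, 0, 0, 0, 0, 0, 0, 3.33, 0, 0, 0, 0, 0, 0, 3.33, 0, 0, 0]
```

Emit:
{"name": "apply_moves", "arguments": {"commands": [0,-3.2,-1,0,0,0,0.027,0,-3.2,-0.9,0,0,0,0.027,0,-3.2,-0.8,0,0,0,0.027,0,-3.2,-0.7,0,0,0,0.027,0,-3.3,-0.6,0,0,0,0.027,0,-3.3,-0.6,0,0,0,0.027,0,-3.3,-0.5,0,0,0,0.027,0,-3.3,-0.4,0,0,0,0.027]}}

```text
time: 13.95
eef_pos: [0.5433, -0.2105, 0.1589]
tool_rot: [0.0, 0.687, 0.727, 0.0]
contact_force: [-0.3, 0.2, -1.3]
opening: 0.505
grasp_force: 62.0
```

Emit:
{"name": "apply_moves", "arguments": {"commands": [0,-3.3,-0.3,0,0,0,0.027,0,0,0,3.4,0,0,0,0,0,0,3.4,0,0,0,0,0,0,3.4,0,0,0,0,0,0,0,0,0,0,0,0,0,0,0,0,0]}}

```text
time: 14.45
eef_pos: [0.5417, -0.2416, 0.0555]
tool_rot: [-0.002, 0.696, 0.718, -0.001]
contact_force: [0.2, -0.3, -0.5]
opening: 0.506
grasp_force: 61.8
```

```bash
python3 - <<'E'
from h import *
pose()
t=dry(0,.042,.020);print(t)
plan([(t,1.6,0,.02)])
E
```

```text
t 14.45 tcp [ 0.5417 -0.2416  0.0555] th 1.8 open 0.506 gf 61.8 f [ 0.2 -0.3 -0.5]
[ 0.54382729 -0.24161638  0.02      ]
[0, 0, 0.11, 1.78, -0.002, -0.001, 0.002, 0, 0, 0.11, 1.78, -0.002, -0.001, 0.002]
```

Emit:
{"name": "apply_moves", "arguments": {"commands": [0,0,0,1.7,0,0,0,0,0,0,1.7,0,0,0,0,0,0,0,0,0,0,70,0,0,0,0,0,0,70,0,0,0,0,0,0,70,0,0,0,0,0,0,70,0,0,0,0,0,0,70,0,0,-1.5,0,0,0]}}

```text
time: 15.12
eef_pos: [0.5413, -0.2415, 0.0362]
tool_rot: [-0.002, 0.696, 0.718, -0.001]
contact_force: [-0.5, 0.5, 0.2]
opening: 0.704
grasp_force: 0.0
```

Emit:
{"name": "apply_moves", "arguments": {"commands": [70,0,0,-3,0,0,0,70,0,0,-3.5,0,0,0,70,0,0,-3.5,0,0,0,70,0,0,-2,0,0,0,85,0,0,0,0,0,0,85,0,0,0,0,0,0,85,0,0,0,0,0,0]}}

```text
time: 15.7
eef_pos: [0.542, -0.2418, 0.1569]
tool_rot: [-0.001, 0.696, 0.718, -0.0]
contact_force: [-0.3, -0.1, -1.3]
opening: 0.849
grasp_force: 0.0
```

```bash
python3 - <<'E'
from h import *
pose();st,p,d,W=look(lo=.044,hi=.053);cv2.imwrite("pics/w1.png",p)
look(lo=.066,hi=.085);print("top");look("top")
k=np.array([.5052,-.1342,.15])
plan([(k,91.6,60)])
E
```

```text
t 15.7 tcp [ 0.542  -0.2418  0.1569] th 1.8 open 0.849 gf 0.0 f [-0.3 -0.1 -1.3]
blob 939 px [272.  34.] c [ 0.5056 -0.1158] size [0.0132 0.0439] long 1.7 z 0.0497
blob 1241 px [273.  86.] c [ 0.5068 -0.1511] size [0.0178 0.0487] long 1.3 z 0.0497
blob 3512 px [317. 198.] c [ 0.5427 -0.2416] size [0.0423 0.0674] long 91.7 z 0.0484
blob 2504 px [277. 292.] c [ 0.5061 -0.3381] size [0.0419 0.068 ] long 3.0 z 0.0483
blob 2196 px [362. 294.] c [ 0.59   -0.3373] size [0.0429 0.0619] long 0.3 z 0.0484
blob 3384 px [400.  60.] c [ 0.5925 -0.1337] size [0.0173 0.0733] long 92.7 z 0.0757
blob 2205 px [267.  58.] c [ 0.5062 -0.1347] size [0.0165 0.0519] long 1.6 z 0.0775
top
blob 365 px [228. 166.] c [0.7159 0.287 ] size [0.0603 0.0623] long 172.7 z 0.0303
blob 930 px [186. 186.] c [0.6529 0.3981] size [0.0731 0.1008] long 95.9 z 0.0384
blob 1681 px [380. 234.] c [ 0.5405 -0.1351] size [0.096 0.179] long 1.9 z 0.039
blob 517 px [181. 245.] c [0.4884 0.3964] size [0.0383 0.1124] long 177.9 z 0.0355
blob 266 px [416. 234.] c [ 0.542  -0.2319] size [0.045  0.0515] long 90.0 z 0.0457
blob 820 px [574. 254.] c [ 0.5002 -0.6779] size [0.0922 0.1444] long 90.3 z 0.0471
blob 197 px [558. 358.] c [ 0.2201 -0.6198] size [0.0078 0.1191] long 0.4 z 0.037
[60, 0.78, -0.24, 0.04, 0, 0, -0.112, 60, 0.8, -0.15, 0.04, 0, 0, -0.112, 60, 0.81, -0.06, 0.04, 0, 0, -0.112, 60, 0.81, 0.03, 0.04, 0, 0, -0.112, 60, 0.8, 0.12, 0.04, 0, 0, -0.112, 60, 0.78, 0.21, 0.04, 0, 0, -0.112, 60, 0.76, 0.3, 0.04, 0, 0, -0.112, 60, 0.72, 0.38, 0.04, 0, 0, -0.112]
[60, 0.67, 0.46, 0.04, 0, 0, -0.112, 60, 0.62, 0.53, 0.04, 0, 0, -0.112, 60, 0.55, 0.59, 0.04, 0, 0, -0.112, 60, 0.48, 0.65, 0.04, 0, 0, -0.112, 60, 0.41, 0.7, 0.04, 0, 0, -0.112, 60, 0.33, 0.74, 0.04, 0, 0, -0.112]
```

View pics/w1.png

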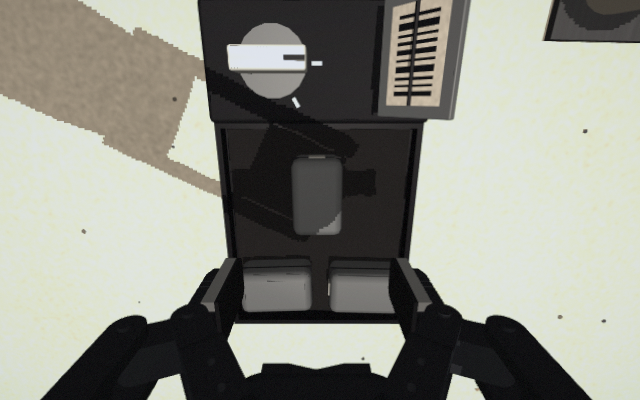

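All three cases lie flat in the tray, at about (317,195), (277,290) and (362,290). The knob bar (267,58) still lies along x.

Emit:
{"name": "apply_moves", "arguments": {"commands": [60,0.8,-0.2,0,0,0,-0.112,60,0.8,-0.2,0,0,0,-0.112,60,0.8,-0.1,0,0,0,-0.112,60,0.8,0,0,0,0,-0.112,60,0.8,0.1,0,0,0,-0.112,60,0.8,0.2,0,0,0,-0.112,60,0.8,0.3,0,0,0,-0.112,60,0.7,0.4,0,0,0,-0.112]}}

```text
time: 16.52
eef_pos: [0.5198, -0.18, 0.1561]
tool_rot: [-0.001, 0.314, 0.949, 0.0]
contact_force: [0.1, 1.3, -0.1]
opening: 0.599
grasp_force: 0.0
```

Emit:
{"name": "apply_moves", "arguments": {"commands": [60,0.7,0.5,0,0,0,-0.112,60,0.6,0.5,0,0,0,-0.112,60,0.6,0.6,0,0,0,-0.112,60,0.5,0.6,0,0,0,-0.112,60,0.4,0.7,0,0,0,-0.112,60,0.3,0.7,0,0,0,-0.112,60,0,0,0,0,0,0,60,0,0,0,0,0,0]}}

```text
time: 17.18
eef_pos: [0.5041, -0.1348, 0.1566]
tool_rot: [-0.001, -0.013, 1.0, 0.0]
contact_force: [0.1, 0.1, 0.0]
opening: 0.597
grasp_force: 0.0
```

```bash
python3 - <<'E'
from h import *
pose();look(lo=.066,hi=.082)
plan([((.506,-.1345,.056),91.6,60)])
E
```

```text
t 17.18 tcp [ 0.5041 -0.1348  0.1566] th 91.5 open 0.597 gf 0.0 f [0.1 0.1 0. ]
blob 1352 px [316. 211.] c [ 0.5059 -0.135 ] size [0.0158 0.0516] long 1.6 z 0.0777
blob 2070 px [316. 305.] c [ 0.5922 -0.1326] size [0.0165 0.0757] long 90.8 z 0.0744
blob 1751 px [594. 386.] c [0.6776 0.1357] size [0.0161 0.0783] long 90.3 z 0.0733
[60, -0.06, 0.02, 3.36, 0, 0, -0.001, 60, -0.06, 0.02, 3.36, 0, 0, -0.001, 60, -0.06, 0.02, 3.36, 0, 0, -0.001]
```

Emit:
{"name": "apply_moves", "arguments": {"commands": [60,-0.2,0,3.4,0,0,0,60,0,0,3.4,0,0,0,60,0,0,3.3,0,0,0,0,0,0,0,0,0,0,0,0,0,0,0,0,0,0,0,0,0,0,0,0,0,0,0,0,0,0,0,0,0,0,0,0,0,0]}}

```text
time: 17.9
eef_pos: [0.5074, -0.1351, 0.0577]
tool_rot: [0.002, -0.014, 1.0, -0.0]
contact_force: [1.2, 1.2, -2.8]
opening: 0.173
grasp_force: 59.8
```

Emit:
{"name": "apply_moves", "arguments": {"commands": [0,0,0,0,0,0,0,0,0,0,0,0,0,0.1,0,0,0,0,0,0,0.1,0,0,0,0,0,0,0.1,0,0,0,0,0,0,0.1]}}

```text
time: 18.32
eef_pos: [0.5073, -0.1356, 0.0576]
tool_rot: [0.002, 0.187, 0.982, -0.001]
contact_force: [1.0, -0.7, -0.3]
opening: 0.172
grasp_force: 60.1
```

Emit:
{"name": "apply_moves", "arguments": {"commands": [0,0,0,0,0,0,0.1,0,0,0,0,0,0,0.1,0,0,0,0,0,0,0.1,0,0,0,0,0,0,0.1,0,0,0,0,0,0,0.1,0,0,0,0,0,0,0.1,0,0,0,0,0,0,0.06,0,0,0,0,0,0,0]}}

```text
time: 18.98
eef_pos: [0.5067, -0.1362, 0.0576]
tool_rot: [0.001, 0.493, 0.87, -0.001]
contact_force: [-2.2, -4.5, 3.0]
opening: 0.167
grasp_force: 60.5
```

```bash
python3 - <<'E'
from h import *
pose();print(env.state()["ft_torque"])
E
```

```text
t 18.98 tcp [ 0.5067 -0.1362  0.0576] th 30.9 open 0.167 gf 60.5 f [-2.2 -4.5  3. ]
[-0.95335449  0.44585271  0.03581344]
```

Emit:
{"name": "apply_moves", "arguments": {"commands": [50,0,0,0,0,0,0,50,0,0,0,0,0,0,50,0,0,0,0,0,0,50,0,0,-3,0,0,0,50,0,0,-3.5,0,0,0,60,0,0,-3.5,0,0,0,60,0,0,0,0,0,0,60,0,0,0,0,0,0]}}

```text
time: 19.65
eef_pos: [0.5078, -0.1349, 0.1585]
tool_rot: [0.003, 0.493, 0.87, 0.001]
contact_force: [0.1, -0.4, -1.0]
opening: 0.602
grasp_force: 0.0
```

```bash
python3 - <<'E'
from h import *
pose();look(lo=.066,hi=.082);print("top");_,p,d,W=look("top");look("top",lo=.046,hi=.08)
x0,y0,x1,y1=165,205,206,285;w=W[y0:y1,x0:x1].reshape(-1,3)
m=w[(w[:,2]>.02)&(w[:,2]<.09)];print("scanner all",cv2.minAreaRect(m[:,:2].astype(np.float32)),m[:,0].min(),m[:,0].max())
plan([((.50,.395,.15),91,75)])
E
```

```text
t 19.65 tcp [ 0.5078 -0.1349  0.1585] th 30.9 open 0.602 gf 0.0 f [ 0.1 -0.4 -1. ]
blob 1334 px [314. 206.] c [ 0.5056 -0.1344] size [0.0157 0.0516] long 121.0 z 0.0776
blob 1515 px [415. 243.] c [ 0.591  -0.1207] size [0.0166 0.0545] long 88.6 z 0.0743
blob 724 px [610. 286.] c [ 0.7697 -0.0687] size [0.0504 0.0606] long 139.9 z 0.0684
top
blob 368 px [228. 165.] c [0.7168 0.2863] size [0.061  0.0616] long 93.7 z 0.03
blob 931 px [186. 186.] c [0.6522 0.3977] size [0.0732 0.101 ] long 94.5 z 0.0386
blob 613 px [369. 234.] c [ 0.5398 -0.1071] size [0.04   0.1782] long 2.1 z 0.0388
blob 260 px [457. 216.] c [ 0.5968 -0.3441] size [0.0347 0.0806] long 0.3 z 0.0459
blob 634 px [182. 237.] c [0.5112 0.3924] size [0.0418 0.1594] long 1.5 z 0.0358
blob 341 px [456. 248.] c [ 0.5057 -0.3392] size [0.0443 0.0701] long 3.5 z 0.0458
blob 845 px [575. 254.] c [ 0.4998 -0.6766] size [0.0919 0.1418] long 89.9 z 0.0473
blob 205 px [559. 358.] c [ 0.2208 -0.6191] size [0.0098 0.1182] long 179.8 z 0.0377
blob 462 px [284. 178.] c [0.674  0.1246] size [0.0336 0.0967] long 88.7 z 0.0646
blob 160 px [4
[... 467 characters left out ...]
 long 19.4 z 0.0626
scanner all ((0.5111278295516968, 0.3962469696998596), (0.04367341846227646, 0.1581704020500183), 88.27606201171875) 0.43168206979659635 0.5905911293772331
[75, 3.05, 1.78, 0.04, 0, 0, -0.07, 75, 2.91, 1.99, 0.04, 0, 0, -0.07, 75, 2.77, 2.19, 0.04, 0, 0, -0.07, 75, 2.61, 2.38, 0.04, 0, 0, -0.07, 75, 2.44, 2.55, 0.04, 0, 0, -0.07, 75, 2.25, 2.72, 0.03, 0, 0, -0.07, 75, 2.06, 2.87, 0.03, 0, 0, -0.07, 75, 1.85, 3.01, 0.03, 0, 0, -0.07]
[75, 1.64, 3.13, 0.03, 0, 0, -0.07, 75, 1.41, 3.23, 0.03, 0, 0, -0.07, 75, 1.18, 3.32, 0.03, 0, 0, -0.07, 75, 0.95, 3.4, 0.03, 0, 0, -0.07, 75, 0.71, 3.46, 0.03, 0, 0, -0.07, 75, 0.47, 3.5, 0.03, 0, 0, -0.07, 75, 0.22, 3.52, 0.03, 0, 0, -0.07]
```

Emit:
{"name": "apply_moves", "arguments": {"commands": [75,3,1.8,0,0,0,-0.07,75,2.9,2,0,0,0,-0.07,75,2.8,2.2,0,0,0,-0.07,75,2.6,2.4,0,0,0,-0.07,75,2.4,2.6,0,0,0,-0.07,75,2.3,2.7,0,0,0,-0.07,75,2.1,2.9,0,0,0,-0.07,75,1.9,3,0,0,0,-0.07]}}

```text
time: 20.47
eef_pos: [0.5024, 0.15, 0.1546]
tool_rot: [-0.002, 0.232, 0.973, -0.001]
contact_force: [1.1, 0.5, 0.1]
opening: 0.746
grasp_force: 0.0
```

Emit:
{"name": "apply_moves", "arguments": {"commands": [75,0,0,0,0,0,0,75,0,0,0,0,0,0]}}

```text
time: 20.63
eef_pos: [0.5026, 0.1497, 0.1546]
tool_rot: [-0.001, 0.232, 0.973, -0.001]
contact_force: [0.1, -0.2, -0.9]
opening: 0.746
grasp_force: 0.0
```

```bash
python3 - <<'E'
from h import *
pose();st,p,d=shot("w2")
plan([((.505,.395,.15),91,75)])
E
```

```text
t 20.63 tcp [0.5026 0.1497 0.1546] th 63.2 open 0.746 gf 0.0 f [ 0.1 -0.2 -0.9]
[75, 1.57, 3.15, 0.06, 0, 0, -0.07, 75, 1.34, 3.25, 0.06, 0, 0, -0.07, 75, 1.11, 3.34, 0.06, 0, 0, -0.07, 75, 0.88, 3.41, 0.07, 0, 0, -0.07, 75, 0.64, 3.46, 0.07, 0, 0, -0.07, 75, 0.4, 3.5, 0.07, 0, 0, -0.07, 75, 0.15, 3.52, 0.07, 0, 0, -0.07]
```

View pics/w2.png

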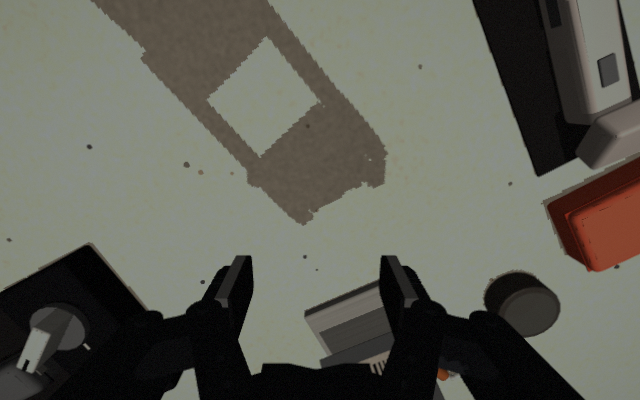

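The label is hidden by the gripper here, so I'll take it from the fixed cameras. The scanner lies on its mat at top right, undisturbed.

Emit:
{"name": "apply_moves", "arguments": {"commands": [75,1.6,3.2,0,0,0,-0.07,75,1.3,3.2,0,0,0,-0.07,75,1.1,3.3,0,0,0,-0.07,75,0.9,3.4,0.1,0,0,-0.07,75,0.6,3.5,0.1,0,0,-0.07,75,0.4,3.5,0.1,0,0,-0.07,75,0.2,3.5,0.1,0,0,-0.07,75,0,0,0,0,0,0]}}

```text
time: 21.35
eef_pos: [0.5063, 0.3984, 0.1509]
tool_rot: [-0.0, -0.011, 1.0, 0.001]
contact_force: [-0.5, 0.9, -0.4]
opening: 0.751
grasp_force: 0.0
```

Emit:
{"name": "apply_moves", "arguments": {"commands": [75,0,0,0,0,0,0]}}

```text
time: 21.43
eef_pos: [0.506, 0.3941, 0.1509]
tool_rot: [-0.001, -0.009, 1.0, -0.001]
contact_force: [-0.6, -0.3, -0.7]
opening: 0.747
grasp_force: 0.0
```

```bash
python3 - <<'E'
from h import *
pose();st,p,d,W=look(lo=.024,hi=.041)
look(lo=.045,hi=.08)
w=W[(W[...,2]>.012)&(W[...,2]<.09)&(d>0)&(abs(W[...,1]-.395)<.05)&(abs(W[...,0]-.5)<.11)]
h=w[(w[:,0]<.535)&(w[:,2]>.024)];print("x range",w[:,0].min(),w[:,0].max());r=cv2.minAreaRect(h[:,:2].astype(np.float32));print(r)
for a in (.45,.49,.53): 
    s=h[abs(h[:,0]-a)<.005];print(a,s[:,1].min(),s[:,1].max())
cv2.imwrite("pics/w3.png",p)
f=np.load("top0.npz");print("card",plane("top",[(284.4,175.6)],.075),"dl",plane("top",[(382,207.2)],.085))
f=np.load("scene0.npz")["p"];cv2.imwrite("pics/s.png",cv2.resize(f[180:290,240:400],None,fx=5,fy=5,interpolation=cv2.INTER_CUBIC))
E
```

```text
t 21.43 tcp [0.506  0.3941 0.1509] th 91.0 open 0.747 gf 0.0 f [-0.6 -0.3 -0.7]
blob 4684 px [320. 174.] c [0.4898 0.3955] size [0.0323 0.1138] long 179.2 z 0.0377
blob 4446 px [316. 328.] c [0.6508 0.3977] size [0.0709 0.1006] long 95.7 z 0.0402
blob 1766 px [318. 257.] c [0.5597 0.3948] size [0.0388 0.0439] long 89.6 z 0.0564
blob 3777 px [ 48. 368.] c [0.6702 0.1305] size [0.0284 0.0908] long 89.9 z 0.0628
x range 0.43285603324861377 0.589852788367859
((0.4839964210987091, 0.3956163823604584), (0.0323030948638916, 0.10215183347463608), 89.23400115966797)
0.45 0.3798792284737044 0.4118861443133266
0.49 0.38019212062281255 0.4116031463912773
0.53 0.3792317221334358 0.4111838362279658
card [[0.67780762 0.12297759 0.075     ]] dl [[ 0.599777   -0.13462109  0.085     ]]
```

View pics/s.png

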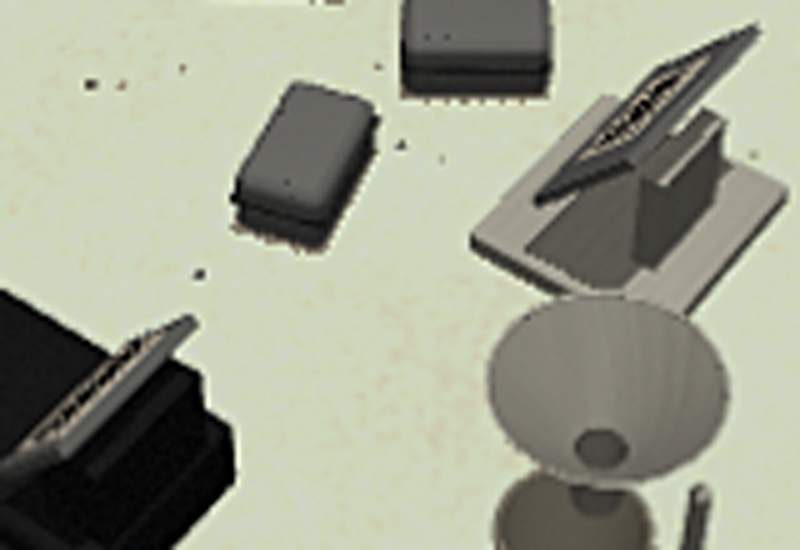

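View pics/w3.png

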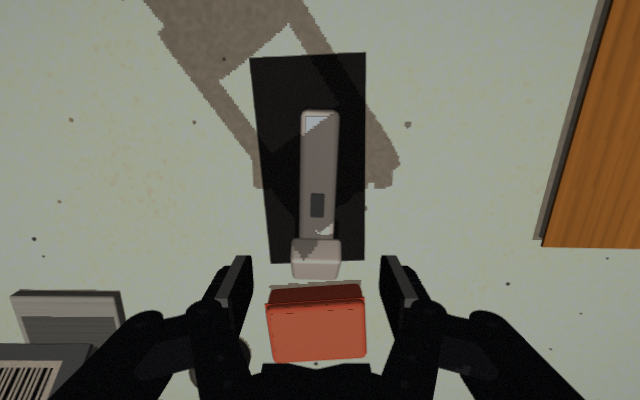

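The scene crop shows the card label centre at about (645,108) in the crop, i.e. pixel (369,201.6). The wrist view shows the scanner undisturbed on its mat, centred between the fingers.

Emit:
{"name": "apply_moves", "arguments": {"commands": [75,-0.2,0.1,3.5,0,0,0.02,75,0,0,3.5,0,0,0,75,0,0,3.5,0,0,0,75,0,0,2.5,0,0,0,75,0,0,1.6,0,0,0,75,0,0,0,0,0,0,0,0,0,0,0,0,0,0,0,0,0,0,0,0]}}

```text
time: 22.2
eef_pos: [0.5091, 0.3951, 0.0078]
tool_rot: [0.001, 0.002, 1.0, 0.001]
contact_force: [-0.3, 0.0, 0.2]
opening: 0.478
grasp_force: 0.0
```

Emit:
{"name": "apply_moves", "arguments": {"commands": [0,0,0,0,0,0,0,0,0,0,0,0,0,0,0,0,0,0,0,0,0,0,0,0,0,0,0,0]}}

```text
time: 22.53
eef_pos: [0.5091, 0.3958, 0.0085]
tool_rot: [0.002, 0.001, 1.0, 0.001]
contact_force: [0.9, -2.3, 6.4]
opening: 0.363
grasp_force: 61.3
```

```bash
python3 - <<'E'
from h import *
pose();print(plane("scene",[(369,201.6)],.075))
E
```

```text
t 22.53 tcp [0.5091 0.3958 0.0085] th 89.9 open 0.363 gf 61.3 f [ 0.9 -2.3  6.4]
[[0.6811036  0.12669549 0.075     ]]
```

Emit:
{"name": "apply_moves", "arguments": {"commands": [0,0,0,-1.5,0,0,0,0,0,0,-3,0,0,0,0,0,0,-3.5,0,0,0,0,0,0,-3.5,0,0,0,0,0,0,0,0,0,0,0,0,0,0,0,0,0]}}

```text
time: 23.03
eef_pos: [0.5087, 0.3964, 0.1241]
tool_rot: [0.002, 0.001, 1.0, 0.002]
contact_force: [-0.0, 0.5, -3.4]
opening: 0.362
grasp_force: 60.4
```

```bash
python3 - <<'E'
from h import *
pose()
plan([((.5427,.1251,.113),90,0)])
st,p,d,W=look("top",lo=.09,hi=.20);
E
```

```text
t 23.03 tcp [0.5087 0.3964 0.1241] th 89.9 open 0.362 gf 60.4 f [-0.   0.5 -3.4]
[0, -0.43, -3.39, 0.13, 0, 0.001, 0, 0, -0.43, -3.39, 0.13, 0, 0.001, 0, 0, -0.43, -3.39, 0.13, 0, 0.001, 0, 0, -0.43, -3.39, 0.13, 0, 0.001, 0, 0, -0.43, -3.39, 0.13, 0, 0.001, 0, 0, -0.43, -3.39, 0.13, 0, 0.001, 0, 0, -0.43, -3.39, 0.14, 0, 0.001, 0, 0, -0.43, -3.39, 0.14, 0, 0.001, 0]
blob 763 px [358. 132.] c [ 0.7793 -0.0604] size [0.08   0.0824] long 87.5 z 0.1421
blob 202 px [284. 166.] c [0.6987 0.1255] size [0.0184 0.0973] long 89.4 z 0.0967
blob 218 px [382. 202.] c [ 0.614  -0.1308] size [0.0194 0.0755] long 92.5 z 0.0996
blob 320 px [172. 212.] c [0.5605 0.3953] size [0.0477 0.0596] long 174.0 z 0.1622
blob 528 px [594. 249.] c [ 0.5    -0.6786] size [0.0296 0.0936] long 88.6 z 0.1517
blob 680 px [610. 362.] c [ 0.2133 -0.735 ] size [0.0983 0.1693] long 80.7 z 0.0918
blob 703 px [ 18. 367.] c [0.1499 0.7787] size [0.0719 0.0742] long 152.9 z 0.1132
blob 729 px [ 50. 370.] c [0.1503 0.6899] size [0.07   0.0747] long 107.6 z 0.1132
blob 745 px [ 83. 374.] c [0.1503 0.6   ] size [0.0717 0.0741] long 110.2 z 0.1135
```

Emit:
{"name": "apply_moves", "arguments": {"commands": [0,-0.4,-3.4,0.1,0,0,0,0,-0.4,-3.4,0.1,0,0,0,0,-0.4,-3.4,0.1,0,0,0,0,-0.4,-3.4,0.1,0,0,0,0,-0.4,-3.4,0.1,0,0,0,0,-0.4,-3.4,0.1,0,0,0,0,-0.5,-3.4,0.2,0,0,0,0,-0.5,-3.3,0.2,0,0,0]}}

```text
time: 23.75
eef_pos: [0.5397, 0.1225, 0.1092]
tool_rot: [-0.002, 0.001, 1.0, -0.0]
contact_force: [1.1, -0.0, -0.9]
opening: 0.366
grasp_force: 60.4
```

Emit:
{"name": "apply_moves", "arguments": {"commands": [0,0,0,0,0,0,0,0,0,0,0,0,0,0,0,0,0,0,0,0,0,0,0,0,0,0,0,0]}}

```text
time: 24.08
eef_pos: [0.5407, 0.1254, 0.1105]
tool_rot: [-0.001, 0.0, 1.0, 0.0]
contact_force: [-0.4, 0.4, -2.2]
opening: 0.36
grasp_force: 60.6
```

```bash
python3 - <<'E'
from h import *
pose();st,p,d,W=look("top",lo=.06,hi=.22)
s,ds=env.grab_frame("scene")
a=cv2.resize(s[150:260,300:400],(400,440),interpolation=cv2.INTER_CUBIC);b=cv2.resize(p[130:240,240:340],(400,440),interpolation=cv2.INTER_CUBIC)
cv2.imwrite("pics/scan1.png",np.hstack([a,b]))
w=W[150:240,255:320].reshape(-1,3);m=w[(w[:,2]>.12)&(w[:,2]<.19)];
for x in (.48,.5,.59,.6,.61):
    q=m[abs(m[:,0]-x)<.005]
    if len(q):print(x,q[:,1].min(),q[:,1].max(),np.median(q[:,2]))
print(m[:,0].min(),m[:,0].max())
E
```

```text
t 24.08 tcp [0.5407 0.1254 0.1105] th 90.0 open 0.36 gf 60.6 f [-0.4  0.4 -2.2]
blob 812 px [358. 136.] c [ 0.7799 -0.0604] size [0.0801 0.0821] long 94.0 z 0.1411
blob 409 px [284. 172.] c [0.6913 0.1249] size [0.0391 0.1   ] long 82.7 z 0.09
blob 546 px [381. 206.] c [ 0.6078 -0.1308] size [0.0456 0.0769] long 92.3 z 0.0862
blob 615 px [591. 250.] c [ 0.4999 -0.6777] size [0.0298 0.0938] long 89.3 z 0.1433
blob 3636 px [601. 359.] c [ 0.2205 -0.7227] size [0.1226 0.2137] long 89.9 z 0.0891
blob 2574 px [ 53. 370.] c [0.1505 0.6892] size [0.0732 0.2552] long 90.1 z 0.1125
0.5 0.13729623794412743 0.13729623794412743 0.1397014450311056
0.5043453746190419 0.5417467951614824
```

View pics/scan1.png

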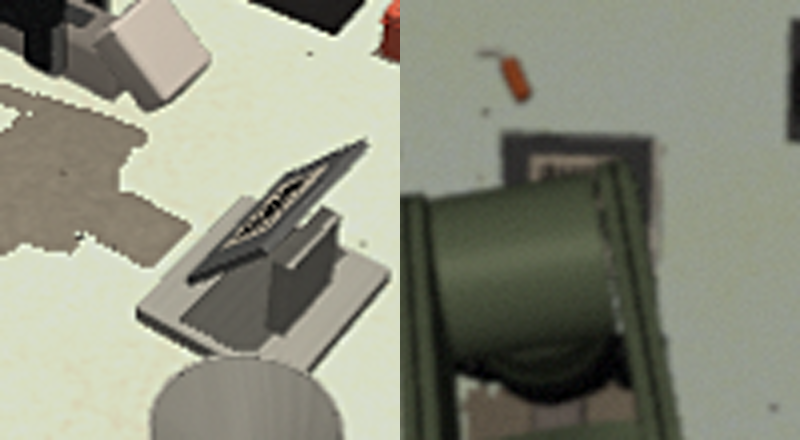

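Left half (scene camera): the scanner head faces the card plate squarely with clear space between. Right half (top camera): the arm hides the scanner, but the label's top edge is visible. I'll check the scanner's tilt and height numerically.

```bash
python3 - <<'E'
from h import *
for n in("scene","wrist"):
    st=env.state();p,d=env.grab_frame(n);W=cloud(n,d,st).reshape(-1,3)
    w=W[(d.ravel()>0)&(W[:,2]>.09)&(W[:,2]<.2)&(W[:,0]>.44)&(W[:,0]<.64)&(abs(W[:,1]-.125)<.06)]
    hd=w[w[:,0]>.585]
    if len(hd):print(n,"head",len(hd),hd.min(0),hd.max(0))
    h=w[(w[:,0]<.525)&(abs(w[:,1]-.125)<.012)&(w[:,2]>.132)&(w[:,2]<.15)]
    if len(h)>50:
        c=np.median(h,0);u=np.linalg.svd(h-h.mean(0))[2][2];print(n,"handle",len(h),c,u,h.min(0))
        s=w[(w[:,0]<.525)&(w[:,2]>.125)&(w[:,2]<.15)];
        for a in(.475,.49,.505):
            q=s[abs(s[:,0]-a)<.004]
            if len(q): print(a,q[:,1].min(),q[:,1].max(),np.median(q[:,2]))
E
```

```text
scene head 496 [0.58506629 0.10153046 0.11168729] [0.62363895 0.14728565 0.16814694]
wrist handle 9282 [0.49097885 0.12512083 0.14039418] [-0.01345812 -0.01018421  0.99985757] [0.46459099 0.1130044  0.13200139]
0.475 0.11006863151554662 0.14216755832680567 0.14034214264757958
0.49 0.11006325357846558 0.14214465003151944 0.14031477227107325
0.505 0.11011621079819794 0.1419626851042568 0.1402751931411634
```

Emit:
{"name": "apply_moves", "arguments": {"commands": [0,0,0,0,0,0,0,0,0,0,0,0,0,0,0,0,0,0,0,0,0,0,0,0,0,0,0,0,0,0,0,0,0,0,0,0,0,0,0,0,0,0,0,0,0,0,0,0,0,0,0,0,0,0,0,0]}}

```text
time: 24.95
eef_pos: [0.5414, 0.1244, 0.1113]
tool_rot: [0.0, 0.001, 1.0, 0.0]
contact_force: [0.1, -1.2, -2.1]
opening: 0.363
grasp_force: 60.6
```

Emit:
{"name": "apply_moves", "arguments": {"commands": [0,0,0,0,0,0,0,0,0,0,0,0,0,0,0,0,0,0,0,0,0,0,0,0,0,0,0,0,0,0,0,0,0,0,0,0,0,0,0,0,0,0,0,0,0,0,0,0,0,0,0,0,0,0,0,0]}}

```text
time: 25.62
eef_pos: [0.5413, 0.1245, 0.1113]
tool_rot: [-0.0, 0.001, 1.0, 0.0]
contact_force: [-0.0, 0.6, -1.9]
opening: 0.363
grasp_force: 60.6
```

Emit:
{"name": "apply_moves", "arguments": {"commands": [0,0,0,0,0,0,0,0,0,0,0,0,0,0,0,0,0,0,0,0,0,0,0,0,0,0,0,0,0,0,0,0,0,0,0,0,0,0,0,0,0,0,0,0,0,0,0,0,0,0,0,0,0,0,0,0]}}

```text
time: 26.28
eef_pos: [0.5413, 0.1245, 0.1113]
tool_rot: [0.0, 0.001, 1.0, 0.0]
contact_force: [-0.1, -1.5, -2.1]
opening: 0.365
grasp_force: 60.6
```

Emit:
{"name": "apply_moves", "arguments": {"commands": [0,0,0,0,0,0,0,0,0,0,0,0,0,0,0,0,0,0,0,0,0,0,0,0,0,0,0,0,0,0,0,0,0,0,0,0,0,0,0,0,0,0,0,0,0,0,0,0,0,0,0,0,0,0,0,0]}}

```text
time: 26.95
eef_pos: [0.5414, 0.1245, 0.1113]
tool_rot: [0.0, 0.001, 1.0, 0.0]
contact_force: [0.8, -0.7, -2.7]
opening: 0.363
grasp_force: 60.6
```

Emit:
{"name": "apply_moves", "arguments": {"commands": [0,0,0,0,0,0,0,0,0,0,0,0,0,0,0,0,0,0,0,0,0,0,0,0,0,0,0,0,0,0,0,0,0,0,0,0,0,0,0,0,0,0]}}

```text
time: 27.45
eef_pos: [0.5414, 0.1245, 0.1113]
tool_rot: [0.0, 0.001, 1.0, 0.0]
contact_force: [0.3, -0.4, -3.0]
opening: 0.359
grasp_force: 60.6
```

```bash
python3 - <<'E'
from h import *
pose()
plan([((.463,-.137,.13),91.6,0),((.463,-.137,.122),91.6,0)])
E
```

```text
t 27.45 tcp [0.5414 0.1245 0.1113] th 89.9 open 0.359 gf 60.6 f [ 0.3 -0.4 -3. ]
[0, 0.97, -3.27, -0.23, 0, 0, -0.004, 0, 0.99, -3.27, -0.23, 0, 0, -0.004, 0, 1, -3.26, -0.23, 0, 0, -0.004, 0, 1.01, -3.26, -0.23, 0, 0, -0.004, 0, 1.02, -3.26, -0.23, 0, 0, -0.004, 0, 1.03, -3.25, -0.23, 0, 0, -0.004, 0, 1.05, -3.25, -0.23, 0, 0, -0.004, 0, 1.06, -3.24, -0.23, 0, 0, -0.004]
[0, 0, 0, 0.8, 0, 0, 0]
```

Emit:
{"name": "apply_moves", "arguments": {"commands": [0,1,-3.3,-0.2,0,0,-0.004,0,1,-3.3,-0.2,0,0,-0.004,0,1,-3.3,-0.2,0,0,-0.004,0,1,-3.3,-0.2,0,0,-0.004,0,1,-3.3,-0.2,0,0,-0.004,0,1,-3.2,-0.2,0,0,-0.004,0,1.1,-3.2,-0.2,0,0,-0.004,0,1.1,-3.2,-0.2,0,0,-0.004]}}

```text
time: 28.12
eef_pos: [0.4619, -0.139, 0.1276]
tool_rot: [0.0, -0.015, 1.0, -0.0]
contact_force: [1.3, -0.5, -2.2]
opening: 0.366
grasp_force: 60.8
```

Emit:
{"name": "apply_moves", "arguments": {"commands": [0,0,0,0.5,0,0,0,0,0,0,0,0,0,0,0,0,0,0,0,0,0,0,0,0,0,0,0,0]}}

```text
time: 28.45
eef_pos: [0.4628, -0.1367, 0.1223]
tool_rot: [-0.0, -0.016, 1.0, 0.0]
contact_force: [-0.6, 1.4, -2.1]
opening: 0.366
grasp_force: 60.9
```

```bash
python3 - <<'E'
from h import *
pose()
for n in("scene","wrist"):
    st=env.state();p,d=env.grab_frame(n);W=cloud(n,d,st).reshape(-1,3)
    w=W[(d.ravel()>0)&(W[:,2]>.1)&(W[:,2]<.2)&(W[:,0]>.35)&(W[:,0]<.56)&(abs(W[:,1]+.135)<.06)]
    hd=w[w[:,0]>.505]
    if len(hd):print(n,"head",len(hd),hd.min(0),hd.max(0))
    h=w[(w[:,0]<.445)&(abs(w[:,1]+.137)<.012)&(w[:,2]>.14)&(w[:,2]<.16)]
    if len(h)>50:print(n,"handle",np.median(h,0),np.linalg.svd(h-h.mean(0))[2][2],h.min(0))
    q=w[(w[:,0]<.44)&(w[:,2]>.14)]
    if len(q):
        for a in(.395,.43):
            s=q[abs(q[:,0]-a)<.005]
            if len(s):print(a,s[:,1].min(),s[:,1].max())
    if n=="scene":
        cv2.imwrite("pics/scan2.png",cv2.resize(p[190:310,170:310],None,fx=5,fy=5,interpolation=cv2.INTER_CUBIC))
E
```

```text
t 28.45 tcp [ 0.4628 -0.1367  0.1223] th 91.8 open 0.366 gf 60.9 f [-0.6  1.4 -2.1]
scene head 691 [ 0.50502021 -0.15865382  0.11964178] [ 0.54564333 -0.11403399  0.17900317]
0.43 -0.1536222250975231 -0.1530829700880058
wrist handle [ 0.41199824 -0.13702284  0.15166428] [-0.01845791  0.00319678  0.99982453] [ 0.38629822 -0.14899653  0.14065029]
0.395 -0.1540463216512522 -0.12192382990566769
0.43 -0.15312429682072107 -0.1212770174576024
```

View pics/scan2.png

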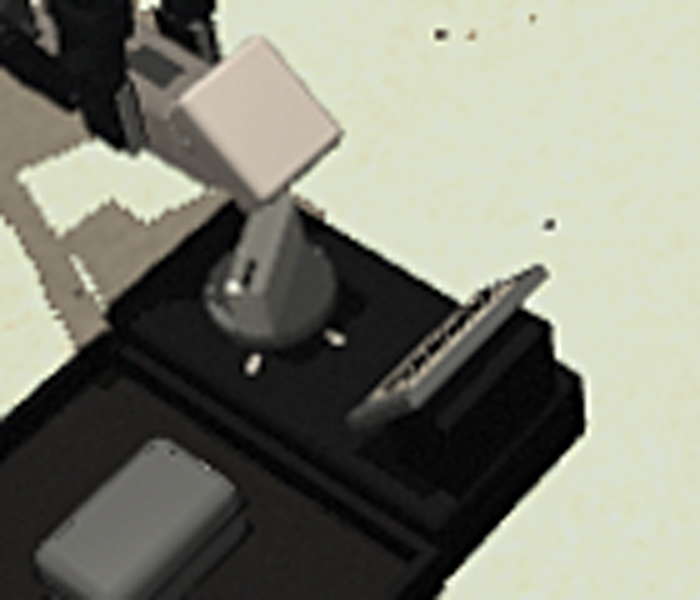

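The scene crop shows the head clear of the knob and facing the dryer's label squarely. The knob bar is turned, and the numbers put the aim within a few mm.

Emit:
{"name": "apply_moves", "arguments": {"commands": [0,0,0,0,0,0,0,0,0,0,0,0,0,0,0,0,0,0,0,0,0,0,0,0,0,0,0,0,0,0,0,0,0,0,0,0,0,0,0,0,0,0,0,0,0,0,0,0,0,0,0,0,0,0,0,0]}}

```text
time: 29.22
eef_pos: [0.4625, -0.1375, 0.1223]
tool_rot: [-0.0, -0.015, 1.0, 0.0]
contact_force: [-0.4, -0.1, -2.9]
opening: 0.363
grasp_force: 60.9
```

Emit:
{"name": "apply_moves", "arguments": {"commands": [0,0,0,0,0,0,0,0,0,0,0,0,0,0,0,0,0,0,0,0,0,0,0,0,0,0,0,0,0,0,0,0,0,0,0,0,0,0,0,0,0,0,0,0,0,0,0,0,0,0,0,0,0,0,0,0]}}

```text
time: 29.88
eef_pos: [0.4625, -0.1375, 0.1223]
tool_rot: [0.0, -0.015, 1.0, 0.0]
contact_force: [0.2, 0.8, -2.2]
opening: 0.36
grasp_force: 60.9
```

Emit:
{"name": "apply_moves", "arguments": {"commands": [0,0,0,0,0,0,0,0,0,0,0,0,0,0,0,0,0,0,0,0,0,0,0,0,0,0,0,0,0,0,0,0,0,0,0,0,0,0,0,0,0,0,0,0,0,0,0,0,0,0,0,0,0,0,0,0]}}

```text
time: 30.55
eef_pos: [0.4625, -0.1375, 0.1223]
tool_rot: [0.0, -0.015, 1.0, 0.0]
contact_force: [-1.4, 0.5, -3.2]
opening: 0.362
grasp_force: 60.9
```

Emit:
{"name": "apply_moves", "arguments": {"commands": [0,0,0,0,0,0,0,0,0,0,0,0,0,0,0,0,0,0,0,0,0,0,0,0,0,0,0,0,0,0,0,0,0,0,0,0,0,0,0,0,0,0,0,0,0,0,0,0,0,0,0,0,0,0,0,0]}}

```text
time: 31.22
eef_pos: [0.4625, -0.1375, 0.1223]
tool_rot: [0.0, -0.015, 1.0, 0.0]
contact_force: [0.0, 0.3, -3.0]
opening: 0.361
grasp_force: 60.9
```

Emit:
{"name": "apply_moves", "arguments": {"commands": [0,0,0,0,0,0,0,0,0,0,0,0,0,0,0,0,0,0,0,0,0,0,0,0,0,0,0,0,0,0,0,0,0,0,0,0,0,0,0,0,0,0]}}

```text
time: 31.72
eef_pos: [0.4625, -0.1375, 0.1223]
tool_rot: [-0.0, -0.015, 1.0, 0.0]
contact_force: [0.1, -0.5, -2.3]
opening: 0.363
grasp_force: 60.9
```

```bash
python3 - <<'E'
from h import *
pose()
plan([((.47,-.13,.15),91.6,0),((.495,.393,.15),90,0)])
W=cloud("top",env.grab_frame("top")[1])
E
```

```text
t 31.72 tcp [ 0.4625 -0.1375  0.1223] th 91.7 open 0.363 gf 60.9 f [ 0.1 -0.5 -2.3]
[0, -0.77, 0.73, -2.77, 0, 0, 0.002, 0, -0.26, 3.48, 0, 0, 0, 0.002, 0, -0.26, 3.48, 0, 0, 0, 0.002, 0, -0.25, 3.48, 0, 0, 0, 0.002, 0, -0.24, 3.48, 0, 0, 0, 0.002, 0, -0.24, 3.48, 0, 0, 0, 0.002, 0, -0.23, 3.48, 0, 0, 0, 0.002, 0, -0.23, 3.48, 0, 0, 0, 0.002]
[0, -0.22, 3.48, 0, 0, 0, 0.002, 0, -0.21, 3.48, 0, 0, 0, 0.002, 0, -0.21, 3.48, 0, 0, 0, 0.002, 0, -0.2, 3.48, 0, 0, 0, 0.002, 0, -0.19, 3.49, 0, 0, 0, 0.002, 0, -0.19, 3.49, 0, 0, 0, 0.002, 0, -0.18, 3.49, 0, 0, 0, 0.002, 0, -0.17, 3.49, 0, 0, 0, 0.002]
```

Emit:
{"name": "apply_moves", "arguments": {"commands": [0,-0.5,0,-2.8,0,0,0.002,0,-0.3,3.5,0,0,0,0.002,0,-0.3,3.5,0,0,0,0.002,0,-0.3,3.5,0,0,0,0.002,0,-0.2,3.5,0,0,0,0.002,0,-0.2,3.5,0,0,0,0.002,0,-0.2,3.5,0,0,0,0.002,0,-0.2,3.5,0,0,0,0.002]}}

```text
time: 32.43
eef_pos: [0.4788, 0.1096, 0.1504]
tool_rot: [0.0, -0.007, 1.0, 0.0]
contact_force: [0.6, -0.1, -0.6]
opening: 0.366
grasp_force: 61.0
```

Emit:
{"name": "apply_moves", "arguments": {"commands": [0,-0.2,3.5,0,0,0,0.002,0,-0.2,3.5,0,0,0,0.002,0,-0.2,3.5,0,0,0,0.002,0,-0.2,3.5,0,0,0,0.002,0,-0.2,3.5,0,0,0,0.002,0,-0.2,3.5,0,0,0,0.002,0,-0.2,3.5,0,0,0,0.002,0,0,3.5,0,0,0,0.002]}}

```text
time: 33.1
eef_pos: [0.491, 0.3898, 0.1501]
tool_rot: [0.0, 0.001, 1.0, -0.0]
contact_force: [-0.0, 0.8, -1.4]
opening: 0.362
grasp_force: 60.9
```

Emit:
{"name": "apply_moves", "arguments": {"commands": [0,0,0,0,0,0,0,0,0,0,0,0,0,0,0,0,0,0,0,0,0]}}

```text
time: 33.35
eef_pos: [0.4906, 0.3877, 0.1498]
tool_rot: [-0.0, 0.001, 1.0, -0.001]
contact_force: [-0.6, 0.0, -2.2]
opening: 0.369
grasp_force: 61.1
```

```bash
python3 - <<'E'
from h import *
pose()
plan([((.494,.393,.012),90,0,.03)])
E
```

```text
t 33.35 tcp [0.4906 0.3877 0.1498] th 89.9 open 0.369 gf 61.1 f [-0.6  0.  -2.2]
[0, -0.07, 0.11, 2.76, 0, 0, 0, 0, -0.07, 0.11, 2.76, 0, 0, 0, 0, -0.07, 0.11, 2.76, 0, 0, 0, 0, -0.07, 0.11, 2.76, 0, 0, 0, 0, -0.07, 0.11, 2.76, 0, 0, 0]
```

Emit:
{"name": "apply_moves", "arguments": {"commands": [0,-0.2,0.5,3,0,0,0,0,0,0,3,0,0,0,0,0,0,3,0,0,0,0,0,0,3,0,0,0,0,0,0,1.2,0,0,0,0,0,0,0.8,0,0,0,0,0,0,0,0,0,0,0,0,0,0,0,0,0]}}

```text
time: 34.02
eef_pos: [0.4941, 0.3932, 0.0116]
tool_rot: [0.001, 0.001, 1.0, 0.001]
contact_force: [0.2, 0.3, -2.1]
opening: 0.364
grasp_force: 61.3
```

Emit:
{"name": "apply_moves", "arguments": {"commands": [70,0,0,0,0,0,0,70,0,0,0,0,0,0,70,0,0,0,0,0,0,70,0,0,0,0,0,0,70,0,0,-2,0,0,0,70,0,0,-3.5,0,0,0,70,0,0,-3.5,0,0,0,70,0,0,-3.5,0,0,0]}}

```text
time: 34.68
eef_pos: [0.4928, 0.393, 0.1369]
tool_rot: [-0.0, 0.001, 1.0, -0.0]
contact_force: [0.1, 0.4, 0.2]
opening: 0.699
grasp_force: 0.0
```

Emit:
{"name": "apply_moves", "arguments": {"commands": [70,0,0,-3,0,0,0,70,3,0,0,0,0,0,70,3,0,0,0,0,0,70,3,0,0,0,0,0,70,0,0,0,0,0,0,70,0,0,0,0,0,0]}}

```text
time: 35.18
eef_pos: [0.402, 0.3934, 0.1661]
tool_rot: [0.001, -0.0, 1.0, 0.0]
contact_force: [1.6, 0.2, 0.2]
opening: 0.704
grasp_force: 0.0
```

```bash
python3 - <<'E'
from h import *
pose();st,p,d,W=look(lo=.024,hi=.045);t,td=env.grab_frame("top")
print("top");look("top",lo=.042,hi=.06);look("top",lo=.066,hi=.085)
cv2.imwrite("pics/end.png",np.vstack([cv2.resize(t[130:290,160:480],(640,320),interpolation=cv2.INTER_CUBIC),cv2.resize(p,(400,250))[:, :400].copy() if 0 else cv2.resize(p[:280],(640,280))]))
E
```

```text
t 35.18 tcp [0.402  0.3934 0.1661] th 90.0 open 0.704 gf 0.0 f [1.6 0.2 0.2]
blob 3374 px [316. 258.] c [0.4755 0.3935] size [0.032  0.1156] long 179.2 z 0.0377
blob 198 px [327. 364.] c [0.6155 0.406 ] size [0.0033 0.072 ] long 94.4 z 0.0267
top
blob 174 px [284. 182.] c [0.6646 0.1259] size [0.0143 0.0944] long 89.2 z 0.0541
blob 390 px [454. 216.] c [ 0.593  -0.3369] size [0.0454 0.0695] long 180.0 z 0.0468
blob 195 px [182. 222.] c [0.5472 0.3924] size [0.0416 0.0442] long 177.5 z 0.0521
blob 377 px [420. 234.] c [ 0.5421 -0.2419] size [0.0431 0.0685] long 91.6 z 0.0463
blob 359 px [456. 248.] c [ 0.506  -0.3376] size [0.0425 0.0675] long 2.6 z 0.0467
blob 1119 px [576. 253.] c [ 0.5006 -0.678 ] size [0.0908 0.1442] long 90.4 z 0.0488
blob 164 px [565. 358.] c [ 0.2203 -0.6322] size [0.0326 0.1197] long 178.2 z 0.0509
blob 277 px [284. 174.] c [0.6809 0.1243] size [0.0233 0.0961] long 89.0 z 0.0759
blob 203 px [381. 210.] c [ 0.5953 -0.1316] size [0.0217 0.076 ] long 92.0 z 0.0757
blob 167 px [566. 360.] c [ 0.2194 -0.62  ] size [0.0067 0.1192] long 0.2 z 0.0751
```

View pics/end.png

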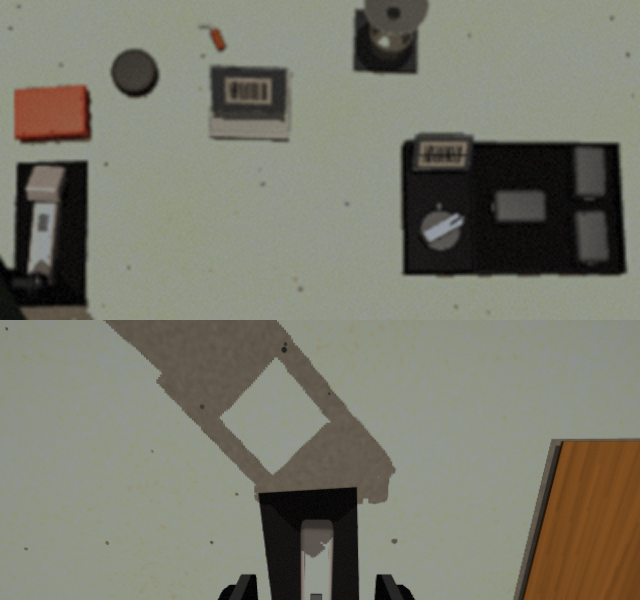

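Top half: three cases flat in the tray, the knob turned, the scanner flat along the middle of its mat, everything else where it was. Bottom half: the open fingers are well above the scanner.

```bash
python3 -c "
from cell import env
print(env.hand_in())"
```

```text
the job is handed in; nothing more can be done
None
```

I handed the job in at about 35 s: the three cases are flat in the tray, the knob is in its second position, both labels were scanned for about 3 s each, and the scanner is back on its mat; hand-in gave no verdict.

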